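# Sort header strips and standoffs back to their places

### The arm

A 6-joint arm with a two-finger parallel gripper is mounted at the origin on the work surface. World frame = base frame: x ahead of the robot, y to its left, z up, the work surface at z = 0. Lengths are in m, angles in rad, forces in N, time in s.
With the tool pointing down it reaches from about 0.25 to 0.775 m from the base axis. Payload 4 kg.
Tool frame: the origin (TCP) lies where the fingers leave the gripper's body, on its centre line; the fingertips stand 73 mm ahead of it and the grasp point (between the pads) lies 54 mm ahead of it; z points along the fingers, y is the direction in which the jaws open and shut (so a half turn about z gives the same grasp; the last joint's range is limited). The gripper opens to 85 mm and grips with 20 to 120 N. Pads are 22 mm wide; open, the fingers measure 114 mm over their backs; the gripper's body (76 mm by 85 mm) begins 54 mm behind the grasp point. The pads swing forward as they close: fully open they stand 13 mm farther back than shut.
Start: joints at [-1.227, 0.087, 1.371, -0, 1.684, -0.103], TCP at [0.238, -0.496, 0.304] pointing down, gripper open.
Joint ranges: [-3.1, 3.1], [-0.76, 2.03], [0.27, 2.55], [-1.08, 4.22], [0.17, 2.65], [-2.57, 2.57]. Speed limits (rad/s): [2.79, 2.79, 3.14, 3.14, 3.14, 3.14].

### API

Orientations are given as a rotation vector (axis times angle).
In Python, from plant import r gives the robot as it stands.
- The arm moves only by the tool send_rows, never from a script. Its argument "series" is a list that holds one entry, the list of rows, each a list of 7 numbers: the shift along the tool's x, y, z in mm, then the turn, a rotation vector about the tool's x, y, z in rad, then the closure, from 0 (fully open) to 1 (shut). In form: [[[tx, ty, tz, rx, ry, rz, fingers], ...]]. A call has exactly 10 rows; each row is the pose to reach, as a shift and turn from the pose commanded when the call began, along the tool's axes at that moment; what a row does not reach only later rows make up. A row lasts 1/12 s, in which the tool goes at most 41.7 mm and 7.16 degrees, less where a joint would pass 70% of its speed; a pose out of reach is approached as far as the arm can. A call with a gripper value outside its range is refused whole. The fingers move at their own pace and stop on an object; the grip force is fixed at half the most. Time passes only in rows, so rows that repeat a pose let the fingers close, or fill a call up. It gives the time, the measured TCP pose, the force and the opening at its end, in the units of the state.
- r.get_obs(): the state, without advancing time (a new reading comes with each control period).
- r.grab_frame(name): name is "scene" or "top" or "wrist"; returns (picture, depth): 480x640x3 uint8, red, green, blue; 480x640 float32, m along the optical axis (not along the pixel's ray), 0 where there is no reading.
- r.camera_params(name): a dict with "mtx" (3x3 intrinsics, pixels), "position" and "orientation" of the camera in the world; the wrist camera has in their place "hand_eye" (4x4, takes a point from camera to tool coordinates, whose origin is the TCP and whose axes are the flange's). Camera axes: x right, y up, looking along -z (the intrinsics and any distortion apply to the point x, -y, -z); pixel columns grow to the right and rows downward; lengths in m; the calibration is good to about 2 mm. A picture is of the moment at which its call begins: read the wrist's pose just before it. camera_params takes no time and is no camera call.
- r.hand_in(): hands the job in, once; it reports no verdict.
The state is a dict: "time": time; "joint_pos": joint angles; "dq": joint speeds; "joint_torque": joint torques, N m; "ee_pos": TCP position; "tool_rot": TCP orientation; "force": force on the tool from outside, world axes, zero at the start; "ft_torque": the same for the moment, N m; "width": finger opening in m.
Only numpy, scipy, OpenCV 4.12 (cv2) and the standard library are available. Lean on these libraries where they do the work, as an engineer would, in place of code of your own. Each camera call takes 0.05 s, during which the arm holds its last target.

### The job

Sort the parts left lying on the bench: set each of the three black header strips upright into the pocket of the beige ceramic block that is made for its length (short, medium, long), flat on the pocket's floor. Stand the two hexagonal standoffs upright in the silver tray, one in each compartment.

Things in the scene. Friction and masses are not known exactly. Their poses are not given: they have to be found in the camera images.
- strip_short_center (a point): centre (half-way up) of the short black plastic header strip: a bar 30 mm long (its y axis), 14 mm wide (its x axis) and 26 mm high, standing on its 14 mm wide face with a single row of pin ends along its top; z up. Grip it across its 14 mm width, in its upper half, so that the fingers stay above the lip of the block.
- strip_medium_center (a point): centre (half-way up) of the medium black plastic header strip: a bar 52 mm long (its y axis), 14 mm wide (its x axis) and 26 mm high, standing on its 14 mm wide face with a single row of pin ends along its top; z up. Grip it across its 14 mm width, in its upper half, so that the fingers stay above the lip of the block.
- strip_long_center (a point): centre (half-way up) of the long black plastic header strip: a bar 76 mm long (its y axis), 14 mm wide (its x axis) and 26 mm high, standing on its 14 mm wide face with a single row of pin ends along its top; z up. Grip it across its 14 mm width, in its upper half, so that the fingers stay above the lip of the block.
- standoff_a_center (a point): centre (half-way up) of one of the two identical aluminium hexagonal standoffs, 18 mm across flats, 40 mm high, standing upright with a dark threaded hole in its top; its axis is z, and its own x axis points at the middle of a flat (flats every 60 degrees).
- standoff_b_center (a point): centre (half-way up) of one of the two identical aluminium hexagonal standoffs, 18 mm across flats, 40 mm high, standing upright with a dark threaded hole in its top; its axis is z, and its own x axis points at the middle of a flat (flats every 60 degrees).
- block_short: fixed beige ceramic jig block with the short pocket, 52 x 68 mm outside and 14 mm high; origin at the centre of its underside, z up. Its open pocket is centred on it: 32 mm wide (x axis), 48 mm long (y axis), 6 mm deep, with its floor 8 mm above the underside and a lip 10 mm wide all round. It is for the 30 mm strip.
- block_medium: fixed beige ceramic jig block with the medium pocket, 52 x 90 mm outside and 14 mm high; origin at the centre of its underside, z up. Its open pocket is centred on it: 32 mm wide (x axis), 70 mm long (y axis), 6 mm deep, with its floor 8 mm above the underside and a lip 10 mm wide all round. It is for the 52 mm strip.
- block_long: fixed beige ceramic jig block with the long pocket, 52 x 114 mm outside and 14 mm high; origin at the centre of its underside, z up. Its open pocket is centred on it: 32 mm wide (x axis), 94 mm long (y axis), 6 mm deep, with its floor 8 mm above the underside and a lip 10 mm wide all round. It is for the 76 mm strip.
- tray: fixed silver aluminium standoff tray, 62 x 122 mm outside (long along its y axis), 15 mm high, walls and floor 4 mm thick; origin at the centre of its underside, z up. A 4 mm divider as high as the walls, at y = 0, parts it into two open compartments of 54 x 55 mm, centred at y = +29.5 and -29.5 mm.
Mind the look-alikes: they are no part of the job. What is shaped like the part that bears standoff_b_center but pink or turquoise is not meant.

How it is judged:
At the end, for the whole second after the job is handed in: Each strip upright (0.15 rad) on the floor of its own pocket, centre within 12 mm of the pocket's along and across, 3 mm in height; each standoff upright (0.15 rad) on the tray floor, one per compartment, within 21 mm of its centre along and 20 mm across; all at rest (under 20 mm/s) (x of strip_short_center in the frame of block_short between -0.012 and 0.012 m and y of strip_short_center in the frame of block_short between -0.012 and 0.012 m and z of strip_short_center in the frame of block_short between 0.018 and 0.024 m and angle between each of strip_short_center, strip_medium_center, strip_long_center, standoff_a_center, standoff_b_center's own z axis and vertical below 0.15 rad and linear speed of each of strip_short, strip_medium, strip_long, standoff_a, standoff_b below 0.02 m/s and x of strip_medium_center in the frame of block_medium between -0.012 and 0.012 m and y of strip_medium_center in the frame of block_medium between -0.012 and 0.012 m and z of strip_medium_center in the frame of block_medium between 0.018 and 0.024 m and x of strip_long_center in the frame of block_long between -0.012 and 0.012 m and y of strip_long_center in the frame of block_long between -0.012 and 0.012 m and z of strip_long_center in the frame of block_long between 0.018 and 0.024 m and x of standoff_a_center in the frame of tray between -0.02 and 0.02 m and z of standoff_a_center in the frame of tray between 0.021 and 0.027 m and x of standoff_b_center in the frame of tray between -0.02 and 0.02 m and z of standoff_b_center in the frame of tray between 0.021 and 0.027 m and ((y of standoff_a_center in the frame of tray between 0.009 and 0.051 m and y of standoff_b_center in the frame of tray between -0.051 and -0.009 m) or (y of standoff_a_center in the frame of tray between -0.051 and -0.009 m and y of standoff_b_center in the frame of tray between 0.009 and 0.051 m))); the robot touches nothing.
It also fails if it takes over 109 s, if anything falls off the work surface, if the arm or the gripper's body presses on something with over 40 N, if the wrist force passes 120 N, or if a joint passes its speed limit or range.

## Working session

There is one attempt and no reset: what is moved stays moved. The work goes in short steps, Python scripts to look and compute and a tool call to move; the robot and the scene stay as the last step left them, time stands still between calls to the robot, and variables do not carry over. Pictures are saved under pics/ and viewed, and the job is handed in when it is done.

Besides the shell and the picture viewer there is one more tool, called as name([rows], argument=value, ...), one row to a line, values as JSON. send_rows: Moves the arm, as the interface text tells. Its arguments: {"type":"object","properties":{"series":{"type":"array","items":{"type":"array","items":{"type":"array","items":{"type":"number"}}}}},"required":["series"]}

```bash
ls -la; mkdir -p pics
cat > h.py <<'E'
import numpy as np, cv2
from scipy.spatial.transform import Rotation as R
from plant import r
E
python3 - <<'E'
from h import *
o=r.get_obs(); print(o)
for n in ("scene","top","wrist"):
    print(n,r.camera_params(n))
for n in ("scene","top"):
    p,d=r.grab_frame(n); np.save(f"pics/{n}0.npy",p); np.save(f"pics/{n}0d.npy",d); cv2.imwrite(f"pics/{n}0.png",p[:,:,::-1])
E
```

```text
total 12
drwxr-xr-x  3 agent agent 4096 Dec  6 00:20 .
drwxr-xr-x 23 root  root  4096 Dec  6 00:20 ..
drwxr-xr-x  2 agent agent 4096 Dec  6 00:20 pics
{'time': 0.0, 'joint_pos': array([-1.22709118e+00,  8.79953395e-02,  1.37224687e+00, -2.66649779e-05,
        1.68359619e+00, -1.03109489e-01]), 'dq': array([ 3.62228325e-04, -1.10863191e-03,  1.58087046e-03,  1.83188733e-03,
       -1.38152570e-04,  5.60825377e-05]), 'joint_torque': array([-4.03929807e-04, -3.51873493e+01, -3.13269246e+01, -6.84443717e-05,
        1.09027448e-02, -8.34794719e-06]), 'ee_pos': array([ 0.23752645, -0.4957027 ,  0.30272064]), 'tool_rot': array([-3.06134844e+00, -6.95533167e-01,  4.64336084e-04]), 'force': array([-0.42222437, -0.70142443, -0.40620625]), 'ft_torque': array([0.01700999, 0.03618688, 0.03694751]), 'width': 0.08548191934017067}
scene {'mtx': array([[481.04772141,   0.        , 323.88076636],
       [  0.        , 481.04772141, 241.78828298],
       [  0.        ,   0.        ,   1.        ]]), 'position': array([ 1.3470754 , -0.05888941,  0.58226402]), 'orientation': array([0.78316716, 0.7175629 , 1.37319776])}
top {'mtx': array([[617.64756356,   0.        , 323.6649668 ],
       [  0.        , 617.64756356, 229.78283395],
       [  0.        ,   0.        ,   1.        ]]), 'position': array([ 0.2779097 , -0.01063126,  1.43680318]), 'orientation': array([ 0.13763335, -0.13465606, -1.54919491])}
wrist {'mtx': array([[332.78870807,   0.        , 324.6091804 ],
       [  0.        , 332.78870807, 238.9896458 ],
       [  0.        ,   0.        ,   1.        ]]), 'hand_eye': array([[-3.79995374e-05,  9.56400829e-01,  2.92057277e-01,
         7.29732096e-02],
       [ 9.99999818e-01, -1.39662176e-04,  5.87461997e-04,
        -7.84245692e-05],
       [ 6.02638495e-04,  2.92057246e-01, -9.56400649e-01,
        -7.06696201e-02],
       [ 0.00000000e+00,  0.00000000e+00,  0.00000000e+00,
         1.00000000e+00]])}
```

View pics/scene0.png

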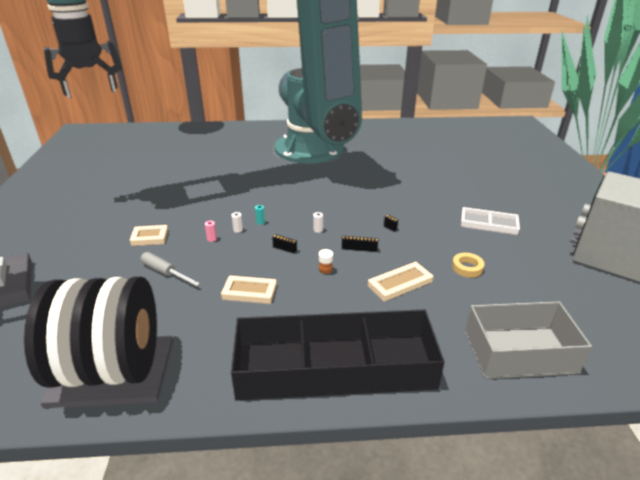

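View pics/top0.png

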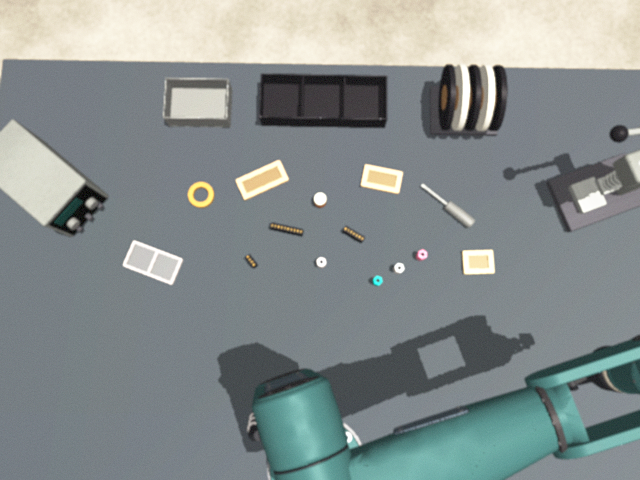

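The top view shows everything. Strips are at (287,229) long, (353,234) medium and (251,261) short. White/silver standoffs are at (321,262) and (399,268). The pink one (422,255) and the turquoise one (378,281) are look-alikes. Blocks are at (262,180), (382,179) and (478,262), and the tray is at (153,262). Next I'll enlarge it.

Run:
```python
from h import *
p=np.load("pics/top0.npy")[:,:,::-1]
a=cv2.resize(p[150:300,110:310],None,fx=4,fy=4,interpolation=cv2.INTER_CUBIC)
b=cv2.resize(p[150:300,310:510],None,fx=4,fy=4,interpolation=cv2.INTER_CUBIC)
cv2.imwrite("pics/ta.png",a);cv2.imwrite("pics/tb.png",b)
```

```text
(no output)
```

View pics/ta.png

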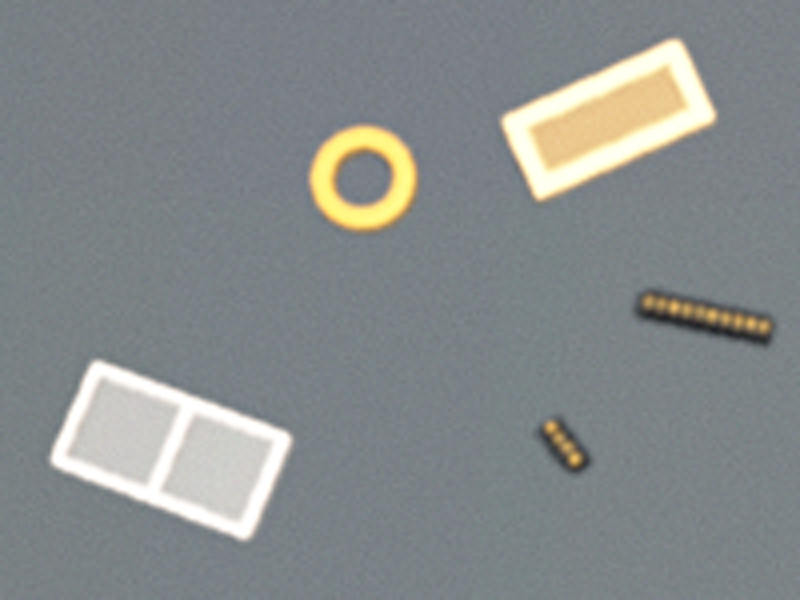

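View pics/tb.png

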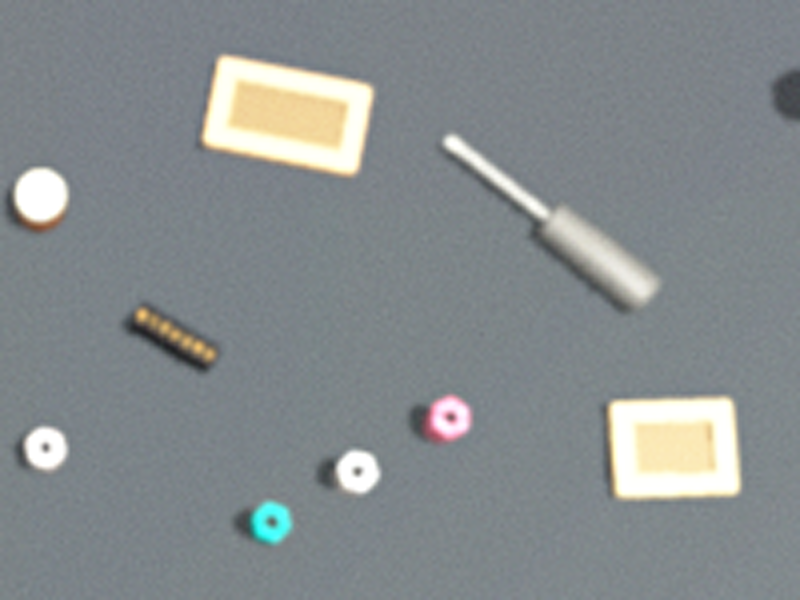

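```bash
cat >> h.py <<'E'
def cam(n,obs=None):
    c=r.camera_params(n)
    if n=="wrist":
        T=np.eye(4);T[:3,:3]=R.from_rotvec(obs["tool_rot"]).as_matrix();T[:3,3]=obs["ee_pos"]
        return c["mtx"],T@c["hand_eye"]
    T=np.eye(4);T[:3,:3]=R.from_rotvec(c["orientation"]).as_matrix();T[:3,3]=c["position"]
    return c["mtx"],T
def ray(K,T,uv,z):
    uv=np.atleast_2d(np.asarray(uv,float))
    d=np.c_[(uv[:,0]-K[0,2])/K[0,0],-(uv[:,1]-K[1,2])/K[1,1],-np.ones(len(uv))]@T[:3,:3].T
    s=(z-T[2,3])/d[:,2]
    return (T[:3,3]+s[:,None]*d)[:,:2]
def rect(P):
    # min-area rect of world points (mm): centre, (short,long), heading of long axis rad
    c,(w,h),a=cv2.minAreaRect((np.asarray(P)*1000).astype(np.float32)); a=np.deg2rad(a)
    if w>h: w,h=h,w; a+=0
    else: a+=np.pi/2
    a=(a+np.pi/2)%np.pi-np.pi/2
    return np.round(c,1),np.round((w,h),1),round(a,3)
E
python3 - <<'E'
from h import *
p=np.load("pics/top0.npy"); d=np.load("pics/top0d.npy"); K,T=cam("top")
hsv=cv2.cvtColor(p,cv2.COLOR_RGB2HSV); g=p.astype(int)
def blob(x0,y0,x1,y1,m,z,name):
    s=np.zeros(m.shape,np.uint8); s[y0:y1,x0:x1]=m[y0:y1,x0:x1]
    cs,_=cv2.findContours(s,cv2.RETR_EXTERNAL,cv2.CHAIN_APPROX_NONE); c=max(cs,key=cv2.contourArea)
    P=ray(K,T,c[:,0,:],z); M=cv2.moments(c)
    cen=np.array([M['m10']/M['m00'],M['m01']/M['m00']])
    print(name,cen.round(1),"cent",(ray(K,T,cen,z)*1000).round(1),"rect",*rect(P), "range",np.linalg.norm(ray(K,T,cen,z)).round(3))
br=((g.max(2)>185)).astype(np.uint8)
blob(225,150,300,208,br,.014,"long blk")
blob(350,155,412,205,br,.014,"med blk")
blob(455,240,505,285,br,.014,"short blk")
blob(110,230,195,295,br,.015,"tray")
blob(310,250,335,275,br,.04,"so1")
blob(388,255,410,280,br,.04,"so2")
blob(412,243,432,267,br|((hsv[...,1]>80)).astype(np.uint8),.04,"pink")
blob(368,270,390,292,((hsv[...,1]>80)).astype(np.uint8),.04,"turq")
dk=(g.max(2)<75).astype(np.uint8); gold=((g[...,0]-g[...,2])>35).astype(np.uint8)
dk=dk|gold
for n,b in dict(long=(262,215,312,243),med=(335,220,372,246),short=(238,248,264,275)).items():
    blob(*b,dk,.026,n); 
    s=np.zeros_like(gold); s[b[1]:b[3],b[0]:b[2]]=gold[b[1]:b[3],b[0]:b[2]]
    yx=np.argwhere(s); Q=ray(K,T,yx[:,::-1],.027)*1000; c=Q.mean(0); u,sv,v=np.linalg.svd(Q-c); 
    print("  gold",c.round(1),"ext",np.ptp((Q-c)@v[0]).round(1),"ang",round(float(np.arctan2(v[0,1],v[0,0])),3))
E
```

```text
long blk [261.6 179.3] cent [[646.6 143.7]] rect [646.9 143.6] [ 57.6 119. ] -1.112 range 0.662
med blk [381.6 178.4] cent [[ 653.9 -141. ]] rect [ 654.  -140.9] [58.1 94.9] 1.383 range 0.669
short blk [478.1 261.6] cent [[ 459.1 -365. ]] rect [ 459. -365.] [57.4 73.6] -1.506 range 0.586
tray [152.3 262. ] cent [[445.  389.9]] rect [445.2 390.1] [ 67.1 128.1] 1.226 range 0.592
so1 [321.2 261.5] cent [[449.6  -1.4]] rect [449.7  -1. ] [20.6 22.8] -1.553 range 0.45
so2 [399.  267.4] cent [[ 439.3 -178.5]] rect [ 439.1 -178.4] [20.5 22.8] -1.553 range 0.474
pink [421.5 254.3] cent [[ 470.3 -229.9]] rect [ 470.9 -229.8] [23.  25.5] -1.553 range 0.524
turq [377.  280.4] cent [[ 408.9 -128.6]] rect [ 408.7 -128.5] [20.7 24.2] -0.776 range 0.429
long [285.4 229.3] cent [[525.2  83. ]] rect [525.2  81.8] [14.3 74.6] 1.367 range 0.532
  gold [527.9  81.3] ext 73.9 ang 1.377
med [352.  234.1] cent [[516.7 -71.5]] rect [515.8 -72.8] [15.1 52.5] 1.06 range 0.522
  gold [518.8 -74.5] ext 52.0 ang -2.086
short [250.6 261.2] cent [[449.3 160.9]] rect [449.7 161.3] [12.3 32.2] 0.67 range 0.477
  gold [450.8 161.1] ext 30.3 ang -2.459
```

```bash
cat >> h.py <<'E'
def go(x,y,z,phi,pose=None,alt=0):
    """delta (tool axes mm/rad) to TCP at x,y,z (mm), jaw axis heading phi (mod pi), pointing down"""
    o=r.get_obs()
    p0,rv=(o["ee_pos"],o["tool_rot"]) if pose is None else pose
    R0=R.from_rotvec(rv)
    best=[]
    for k in(-1,0,1,2):
        f=phi+k*np.pi
        Yw=np.array([np.cos(f),np.sin(f),0]);Zw=np.array([0,0,-1.]);Xw=np.cross(Yw,Zw)
        Rt=R.from_matrix(np.c_[Xw,Yw,Zw]); q1=np.arctan2(y,x); q6=(q1-f+np.pi)%(2*np.pi)-np.pi
        best.append((abs(q6),q6,Rt))
    best.sort(key=lambda b:round(b[0],4)); ab,q6,Rt=best[0] if not alt else [b for b in best if abs(b[1]-best[0][1])>1][0]
    d=R0.inv().apply(np.array([x,y,z])/1000-p0)*1000; w=(R0.inv()*Rt).as_rotvec()
    print("shift",d.round(1),"turn",w.round(3),"q6->",round(q6,2),"dist",round(float(np.linalg.norm(d))),"deg",round(float(np.degrees(np.linalg.norm(w)))))
    return np.array([x,y,z])/1000,Rt.as_rotvec()
def st():
    o=r.get_obs(); Rm=R.from_rotvec(o["tool_rot"]).as_matrix()
    print("t",round(o["time"],2),"pos",(o["ee_pos"]*1000).round(1),"jaw",round(float(np.arctan2(Rm[1,1],Rm[0,1])),3),"down",Rm[:,2].round(3),"F",o["force"].round(1),"w",round(o["width"]*1000,1),"q",o["joint_pos"].round(2))
    return o
E
python3 - <<'E'
from h import *
st(); go(439,-178,210,0.546)
E
```

```text
t 0.1 pos [ 237.5 -495.7  302.8] jaw -1.124 down [-0.001  0.002 -1.   ] F [ 0.6 -0.5 -0.6] w 85.6 q [-1.23  0.09  1.37  0.    1.68 -0.1 ]
shift [ 318.9 -199.3   93.3] turn [-1.00e-03 -2.00e-03 -1.67e+00] q6-> -0.93 dist 387 deg 96
```

send_rows([
  [[319, -199, 93, 0, 0, -1.67, 0], [319, -199, 93, 0, 0, -1.67, 0], [319, -199, 93, 0, 0, -1.67, 0], [319, -199, 93, 0, 0, -1.67, 0], [319, -199, 93, 0, 0, -1.67, 0], [319, -199, 93, 0, 0, -1.67, 0], [319, -199, 93, 0, 0, -1.67, 0], [319, -199, 93, 0, 0, -1.67, 0], [319, -199, 93, 0, 0, -1.67, 0], [319, -199, 93, 0, 0, -1.67, 0]],
])

```text
time: 0.93
ee_pos: [0.4403, -0.1739, 0.2087]
tool_rot: [-2.061, -2.365, -0.003]
force: [-0.4, 0.0, -0.1]
width: 0.0854
```

Run:
```python
from h import *
st(); go(439,-178,210,0.546)
```

```text
t 0.93 pos [ 440.3 -173.9  208.7] jaw 0.137 down [-0.002  0.004 -1.   ] F [-0.4  0.  -0.1] w 85.4 q [-0.5  -0.04  1.69  0.    1.49 -0.63]
shift [-3.9 -1.9 -1.4] turn [-0.    -0.005 -0.409] q6-> -0.93 dist 5 deg 23
```

send_rows([
  [[-4, -2, -1, 0, 0, -0.41, 0], [-4, -2, -1, 0, 0, -0.41, 0], [-4, -2, -1, 0, 0, -0.41, 0], [-4, -2, -1, 0, 0, -0.41, 0], [-4, -2, -1, 0, 0, -0.41, 0], [-4, -2, -1, 0, 0, -0.41, 0], [-4, -2, -1, 0, 0, -0.41, 0], [-4, -2, -1, 0, 0, -0.41, 0], [-4, -2, -1, 0, 0, -0.41, 0], [-4, -2, -1, 0, 0, -0.41, 0]],
])

```text
time: 1.77
ee_pos: [0.4378, -0.183, 0.2119]
tool_rot: [1.554, 2.73, -0.0]
force: [0.5, -0.1, -0.2]
width: 0.0852
```

Run:
```python
from h import *
o=st(); p,d=r.grab_frame("wrist"); np.save("pics/w1.npy",p); cv2.imwrite("pics/w1.png",p[:,:,::-1])
K,T=cam("wrist",o)
hsv=cv2.cvtColor(p,cv2.COLOR_RGB2HSV)
def proj(P):
    q=np.linalg.inv(T)@np.r_[P,1]; return (K[0,2]+K[0,0]*q[0]/-q[2],K[1,2]-K[1,1]*q[1]/-q[2])
print(proj([.439,-.178,.04]))
```

```text
t 1.77 pos [ 437.8 -183.   211.9] jaw 0.536 down [ 0. -0. -1.] F [ 0.5 -0.1 -0.2] w 85.2 q [-0.52 -0.04  1.69 -0.    1.5  -1.05]
(np.float64(331.24973382383314), np.float64(235.28077443041835))
```

View pics/w1.png

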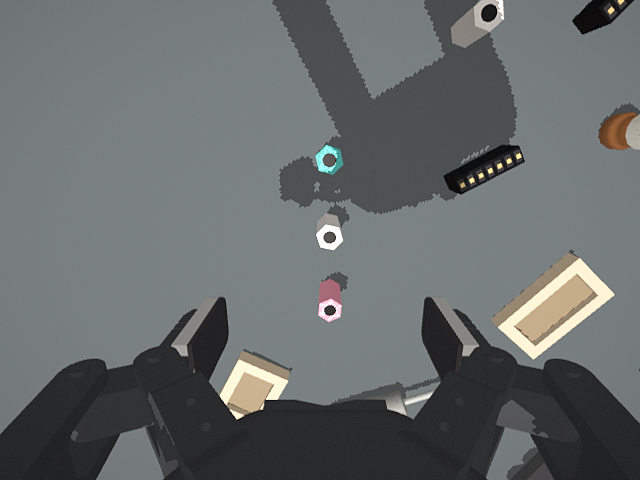

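The wrist view shows the white standoff at (329,237), where I predicted it. Turquoise is at (329,160), pink at (330,310), and the other white standoff at (489,12). I'll check this in a crop and measure the flats.

Run:
```python
from h import *
o=st(); p=np.load("pics/w1.npy"); K,T=cam("wrist",o)
cv2.imwrite("pics/w1c.png",cv2.resize(p[130:330,240:420,::-1],None,fx=3,fy=3,interpolation=cv2.INTER_CUBIC))
m=np.zeros(p.shape[:2],np.uint8); b=(slice(210,262),slice(305,355)); m[b]=(p.min(2)>215)[b]
cs,_=cv2.findContours(m,cv2.RETR_EXTERNAL,cv2.CHAIN_APPROX_NONE); c=max(cs,key=cv2.contourArea)
P=ray(K,T,c[:,0,:],.04)*1000; h=cv2.convexHull(P.astype(np.float32))[:,0]
print(len(c)); cc=(P.max(0)+P.min(0))/2; print("mid",cc)
ths=np.deg2rad(np.arange(0,60,2)); 
w=[[np.ptp(h@[np.cos(t+k*np.pi/3),np.sin(t+k*np.pi/3)]) for k in range(3)] for t in ths]
s=np.mean(w,1); i=s.argmin(); print("flat normal deg",np.rad2deg(ths[i]),np.round(w[i],1), "max",s.max().round(1), s.round(1))
m[:]=0; m[b]=(p.max(2)<90)[b]; m[:225]=0
cs,_=cv2.findContours(m,cv2.RETR_EXTERNAL,cv2.CHAIN_APPROX_NONE); c=[c for c in cs if cv2.contourArea(c)>30]
for q in c: print("hole",ray(K,T,q[:,0,:].mean(0),.04)*1000,q[:,0,:].mean(0))
```

```text
t 1.82 pos [ 437.8 -183.   211.9] jaw 0.536 down [ 0. -0. -1.] F [ 0.1  0.1 -0.4] w 85.9 q [-0.52 -0.04  1.69 -0.    1.5  -1.05]
69
mid [ 438.39080365 -179.96076515]
flat normal deg 48.00000000000001 [18.3 18.6 17.8] max 20.2 [19.3 19.4 19.6 19.7 19.9 20.  20.1 20.1 20.2 20.2 20.2 20.2 20.2 20.1
 20.  19.9 19.8 19.6 19.4 19.2 19.  18.8 18.5 18.3 18.2 18.4 18.6 18.8
 19.  19.1]
hole [[ 438.56406007 -179.86834871]] [329.5 237. ]
```

View pics/w1c.png

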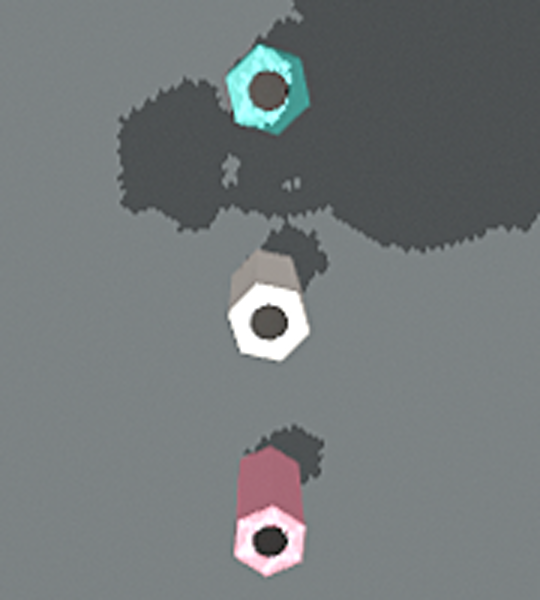

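This is the silver/white standoff: (329,237) in the wrist view, with turquoise above and pink below it. One flat normal is at 48°.

Run:
```python
from h import *
go(438.5,-180,86,np.deg2rad(48))
```

```text
shift [  2.3   2.1 125.9] turn [-0.     0.    -0.302] q6-> -1.23 dist 126 deg 17
```

send_rows([
  [[2, 2, 20, 0, 0, -0.12, 0.4], [2, 2, 40, 0, 0, -0.24, 0.4], [2, 2, 60, 0, 0, -0.3, 0.4], [2, 2, 85, 0, 0, -0.3, 0.4], [2, 2, 105, 0, 0, -0.3, 0.4], [2, 2, 118, 0, 0, -0.3, 0.4], [2, 2, 126, 0, 0, -0.3, 0.4], [2, 2, 126, 0, 0, -0.3, 0.4], [2, 2, 126, 0, 0, -0.3, 0.4], [2, 2, 126, 0, 0, -0.3, 0.4]],
])

```text
time: 2.65
ee_pos: [0.4394, -0.1807, 0.0871]
tool_rot: [1.128, 2.93, -0.001]
force: [-0.4, -0.0, 0.2]
width: 0.051
```

Run:
```python
from h import *
o=st(); p,d=r.grab_frame("wrist"); cv2.imwrite("pics/w2.png",p[:,:,::-1])
```

```text
t 2.65 pos [ 439.4 -180.7   87.1] jaw 0.836 down [ 0.002 -0.001 -1.   ] F [-0.4 -0.   0.2] w 51.0 q [-0.51  0.07  1.84 -0.    1.23 -1.35]
```

View pics/w2.png

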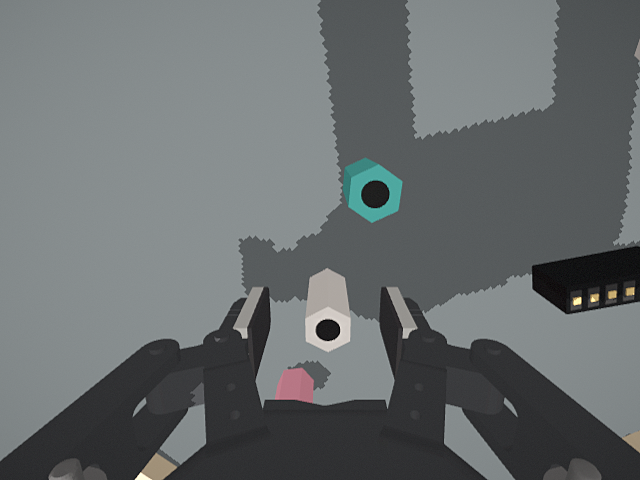

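The standoff (328,330) sits between the fingers with its flats parallel to the pads. Closing.

send_rows([
  [[0, 0, 0, 0, 0, 0, 0.9], [0, 0, 0, 0, 0, 0, 0.9], [0, 0, 0, 0, 0, 0, 0.9], [0, 0, 0, 0, 0, 0, 0.9], [0, 0, 0, 0, 0, 0, 0.9], [0, 0, 0, 0, 0, 0, 0.9], [0, 0, 0, 0, 0, 0, 0.9], [0, 0, 0, 0, 0, 0, 0.9], [0, 0, 0, 0, 0, 0, 0.9], [0, 0, -10, 0, 0, 0, 0.9]],
])

```text
time: 3.53
ee_pos: [0.4373, -0.1795, 0.0943]
tool_rot: [-1.127, -2.928, -0.001]
force: [-0.5, 0.2, -0.5]
width: 0.0165
```

Run:
```python
from h import *
st()
# tray compartments
c=np.array([445.1,390.0]); a=1.226; u=np.array([np.cos(a),np.sin(a)])
A=c-29.5*u; B=c+29.5*u; print(A,B)
for ja in (a-np.pi/2,):
    P=go(A[0],A[1],200,ja); 
    go(438,-180,200,0.836); go(B[0],B[1],200,ja)
    go(A[0],A[1],200,a)
```

```text
t 3.53 pos [ 437.3 -179.5   94.3] jaw 0.836 down [-0.004  0.002 -1.   ] F [-0.5  0.2 -0.5] w 16.5 q [-0.51  0.06  1.83 -0.    1.25 -1.35]
[435.12885255 362.23624272] [455.07114745 417.76375728]
shift [ 365.3  400.4 -104.5] turn [-0.003 -0.003  1.181] q6-> 1.04 dist 552 deg 68
shift [  -0.4    0.  -105.7] turn [-0.001 -0.004 -0.   ] q6-> -1.23 dist 106 deg 0
shift [ 387.8  454.9 -104.5] turn [-0.003 -0.003  1.181] q6-> 1.09 dist 607 deg 68
shift [ 365.3  400.4 -104.5] turn [-0.    -0.004 -0.39 ] q6-> -0.53 dist 552 deg 22
```

Run:
```python
from h import *
go(455.1,417.8,200,1.226)
```

```text
shift [ 387.8  455.  -104.5] turn [-0.    -0.004 -0.39 ] q6-> -0.48 dist 607 deg 22
```

send_rows([
  [[0, 0, -25, 0, 0, 0, 0.9], [0, 0, -60, 0, 0, 0, 0.9], [10, 12, -90, 0, 0, 0, 0.9], [30, 35, -104, 0, 0, -0.03, 0.9], [55, 64, -104, 0, 0, -0.06, 0.9], [80, 94, -104, 0, 0, -0.1, 0.9], [106, 124, -104, 0, 0, -0.15, 0.9], [132, 155, -104, 0, 0, -0.2, 0.9], [158, 185, -104, 0, 0, -0.25, 0.9], [184, 216, -104, 0, 0, -0.3, 0.9]],
])

```text
time: 4.37
ee_pos: [0.446, 0.1052, 0.1999]
tool_rot: [-0.674, -3.068, 0.001]
force: [1.2, -0.2, -0.2]
width: 0.0169
```

Run:
```python
from h import *
st(); go(455.1,417.8,200,1.226)
```

```text
t 4.37 pos [446.  105.2 199.9] jaw 1.138 down [-0.001 -0.    -1.   ] F [ 1.2 -0.2 -0.2] w 16.9 q [ 0.11 -0.07  1.74 -0.    1.48 -1.03]
shift [ 1.227e+02  2.876e+02 -2.000e-01] turn [-0.    -0.    -0.088] q6-> -0.48 dist 313 deg 5
```

send_rows([
  [[16, 37, 0, 0, 0, -0.03, 0.9], [32, 74, 0, 0, 0, -0.06, 0.9], [48, 111, 0, 0, 0, -0.09, 0.9], [64, 148, 0, 0, 0, -0.09, 0.9], [80, 187, 0, 0, 0, -0.09, 0.9], [96, 225, 0, 0, 0, -0.09, 0.9], [109, 256, 0, 0, 0, -0.09, 0.9], [118, 277, 0, 0, 0, -0.09, 0.9], [123, 288, 0, 0, 0, -0.09, 0.9], [123, 288, 0, 0, 0, -0.09, 0.9]],
])

```text
time: 5.2
ee_pos: [0.4559, 0.4183, 0.1991]
tool_rot: [-0.534, -3.095, 0.001]
force: [-1.0, -0.2, -0.5]
width: 0.0166
```

Run:
```python
from h import *
o=st(); go(455.1,417.8,91.5,1.226)
p,d=r.grab_frame("wrist"); cv2.imwrite("pics/w3.png",p[:,:,::-1]); np.save("pics/w3.npy",p)
K,T=cam("wrist",o)
m=((p.min(2)>200)).astype(np.uint8)
cs,_=cv2.findContours(m,cv2.RETR_EXTERNAL,cv2.CHAIN_APPROX_NONE)
for c in cs:
    if cv2.contourArea(c)>400: print(c[:,0].mean(0),*rect(ray(K,T,c[:,0],.015)))
```

```text
t 5.2 pos [455.9 418.3 199.1] jaw 1.229 down [-0.001 -0.    -1.   ] F [-1.  -0.2 -0.5] w 16.6 q [ 0.65  0.28  1.36  0.    1.51 -0.58]
shift [  0.5  -0.6 107.6] turn [-0.001 -0.001  0.003] q6-> -0.48 dist 108 deg 0
[293.74252276 242.9869961 ] [444.3 388.7] [ 62.5 123.2] 1.216
```

View pics/w3.png

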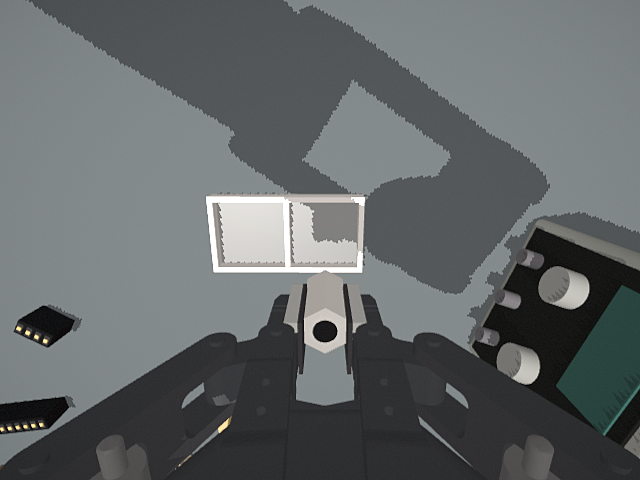

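send_rows([
  [[0, -1, 15, 0, 0, 0, 0.9], [0, -2, 40, 0, 0, 0, 0.9], [0, -2, 65, 0, 0, 0, 0.9], [0, -2, 84, 0, 0, 0, 0.9], [0, -2, 95, 0, 0, 0, 0.9], [0, -2, 101, 0, 0, 0, 0.9], [0, -2, 105, 0, 0, 0, 0.9], [0, -2, 107, 0, 0, 0, 0.9], [0, -2, 107, 0, 0, 0, 0.9], [0, -2, 107, 0, 0, 0, 0.9]],
])

```text
time: 6.08
ee_pos: [0.4566, 0.4149, 0.0943]
tool_rot: [0.539, 3.093, 0.003]
force: [-1.0, 0.4, 0.1]
width: 0.0166
```

Run:
```python
from h import *
o=st()
```

```text
t 6.08 pos [456.6 414.9  94.3] jaw 1.226 down [ 0.002  0.001 -1.   ] F [-1.   0.4  0.1] w 16.6 q [ 0.65  0.36  1.48 -0.    1.31 -0.58]
```

send_rows([
  [[0, 0, 1, 0, 0, 0, 0.9], [0, 0, 2.5, 0, 0, 0, 0.9], [0, 0, 2.5, 0, 0, 0, 0.9], [0, 0, 2.5, 0, 0, 0, 0.55], [0, 0, 2.5, 0, 0, 0, 0.55], [0, 0, 2.5, 0, 0, 0, 0.55], [0, 0, 2.5, 0, 0, 0, 0.55], [0, 0, 2.5, 0, 0, 0, 0.55], [0, 0, -20, 0, 0, 0, 0.55], [0, 0, -50, 0, 0, 0, 0.55]],
])

```text
time: 6.92
ee_pos: [0.4541, 0.4131, 0.1392]
tool_rot: [-0.538, -3.089, 0.01]
force: [0.9, 0.2, -0.1]
width: 0.0385
```

Run:
```python
from h import *
o=st(); go(449.6,-1.2,200,1.226)
p,d=r.grab_frame("top"); cv2.imwrite("pics/t1.png",cv2.resize(p[200:320,90:350,::-1],None,fx=3,fy=3))
p,d=r.grab_frame("wrist"); cv2.imwrite("pics/w4.png",p[:,:,::-1])
```

```text
t 6.92 pos [454.1 413.1 139.2] jaw 1.226 down [-0.007 -0.006 -1.   ] F [ 0.9  0.2 -0.1] w 38.5 q [ 0.65  0.32  1.43 -0.    1.4  -0.58]
shift [-135.5 -391.9  -58.4] turn [-0.008 -0.005 -0.   ] q6-> -1.23 dist 419 deg 1
```

View pics/w4.png

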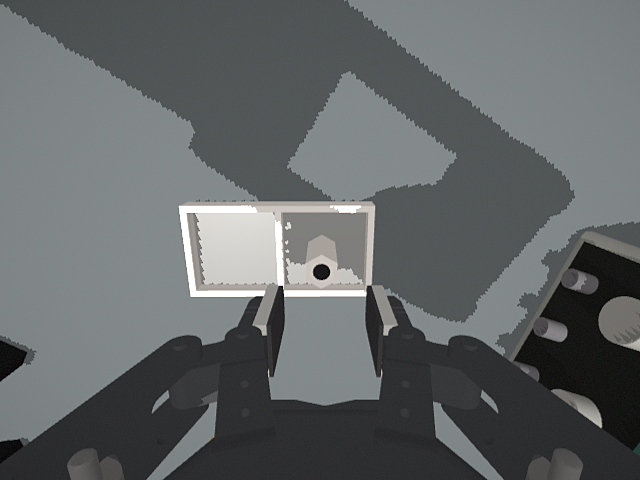

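The first standoff stands upright in the far compartment (hole at (321,272)). Next is the other one.

send_rows([
  [[0, 0, -40, 0, 0, 0, 0.4], [-14, -40, -58, 0, 0, 0, 0.4], [-28, -80, -58, 0, 0, 0, 0.4], [-41, -119, -58, 0, 0, 0, 0.4], [-54, -158, -58, 0, 0, 0, 0.4], [-67, -197, -58, 0, 0, 0, 0.4], [-81, -236, -58, 0, 0, 0, 0.4], [-95, -275, -58, 0, 0, 0, 0.4], [-109, -314, -58, 0, 0, 0, 0.4], [-122, -353, -58, 0, 0, 0, 0.4]],
])

```text
time: 7.85
ee_pos: [0.451, 0.0411, 0.2009]
tool_rot: [0.538, 3.094, -0.0]
force: [0.7, -0.3, 0.3]
width: 0.051
```

send_rows([
  [[-9, -26, 0, 0, 0, 0, 0.4], [-13, -38, 0, 0, 0, 0, 0.4], [-13, -38, 0, 0, 0, 0, 0.4], [-13, -38, 0, 0, 0, 0, 0.4], [-13, -38, 0, 0, 0, 0, 0.4], [-13, -38, 0, 0, 0, 0, 0.4], [-13, -38, 0, 0, 0, 0, 0.4], [-13, -38, 0, 0, 0, 0, 0.4], [-13, -38, 0, 0, 0, 0, 0.4], [-13, -38, 0, 0, 0, 0, 0.4]],
])

```text
time: 8.68
ee_pos: [0.4509, 0.0032, 0.2009]
tool_rot: [0.537, 3.095, -0.0]
force: [0.4, 0.4, 0.0]
width: 0.0512
```

```bash
cat >> h.py <<'E'
def proj(K,T,P):
    q=np.linalg.inv(T)@np.r_[P,1]; return np.array([K[0,2]+K[0,0]*q[0]/-q[2],K[1,2]-K[1,1]*q[1]/-q[2]])
def hexm(p,K,T,c,z=.04,h=28,th=190):
    u,v=c.astype(int); m=np.zeros(p.shape[:2],np.uint8); b=(slice(v-h,v+h),slice(u-h,u+h)); m[b]=(p.min(2)>th)[b]
    cs,_=cv2.findContours(m,cv2.RETR_EXTERNAL,cv2.CHAIN_APPROX_NONE); c=max(cs,key=cv2.contourArea)
    P=ray(K,T,c[:,0,:],z)*1000; h=cv2.convexHull(P.astype(np.float32))[:,0]
    ths=np.deg2rad(np.arange(0,60,2)); w=[[np.ptp(h@[np.cos(t+k*np.pi/3),np.sin(t+k*np.pi/3)]) for k in range(3)] for t in ths]
    s=np.mean(w,1); i=s.argmin(); print("hex mid",((P.max(0)+P.min(0))/2).round(1),"px",c[:,0].mean(0).round(0),"flat deg",np.rad2deg(ths[i]).round(),np.round(w[i],1),"max",s.max().round(1))
E
python3 - <<'E'
from h import *
o=st(); p,d=r.grab_frame("wrist"); np.save("pics/w5.npy",p); cv2.imwrite("pics/w5.png",p[:,:,::-1])
K,T=cam("wrist",o); c=proj(K,T,[.4496,-.0012,.04]); print(c); hexm(p,K,T,c)
E
```

```text
t 8.68 pos [450.9   3.2 200.9] jaw 1.227 down [ 0. -0. -1.] F [0.4 0.4 0. ] w 51.2 q [-0.12 -0.09  1.76 -0.    1.48 -1.35]
[319.5748231  245.84810119]
hex mid [448.9  -2.2] px [318. 246.] flat deg 44.0 [17.8 18.4 18. ] max 19.6
```

View pics/w5.png

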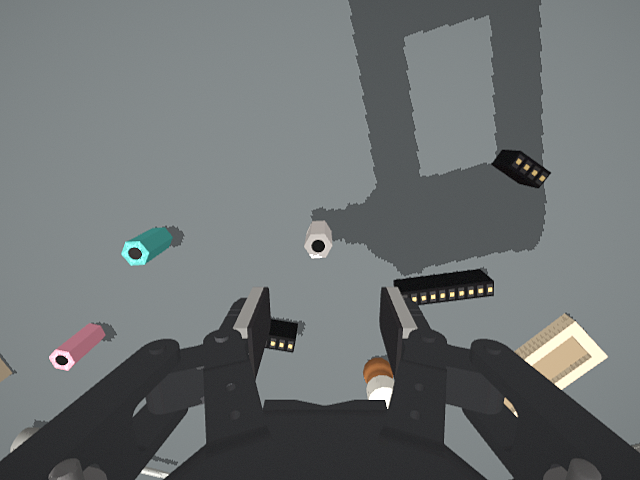

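The only silver/white piece nearby is at (318,246). Turquoise (135,250) and pink (62,358) are clear of the fingers.

Run:
```python
from h import *
go(449,-2.2,86,np.deg2rad(44))
```

```text
shift [  0.   -5.6 114.9] turn [-0.     0.     0.459] q6-> -0.77 dist 115 deg 26
```

send_rows([
  [[0, -3, 10, 0, 0, 0.12, 0.4], [0, -5.5, 25, 0, 0, 0.24, 0.4], [0, -5.5, 40, 0, 0, 0.36, 0.4], [0, -5.5, 60, 0, 0, 0.46, 0.4], [0, -5.5, 80, 0, 0, 0.46, 0.4], [0, -5.5, 98, 0, 0, 0.46, 0.4], [0, -5.5, 109, 0, 0, 0.46, 0.4], [0, -5.5, 115, 0, 0, 0.46, 0.4], [0, -5.5, 115, 0, 0, 0.46, 0.4], [0, -5.5, 115, 0, 0, 0.46, 0.4]],
])

```text
time: 9.57
ee_pos: [0.4494, -0.0024, 0.0864]
tool_rot: [1.23, 2.89, 0.0]
force: [0.2, 0.5, -0.2]
width: 0.0512
```

send_rows([
  [[0, 0, 0, 0, 0, 0, 0.9], [0, 0, 0, 0, 0, 0, 0.9], [0, 0, 0, 0, 0, 0, 0.9], [0, 0, 0, 0, 0, 0, 0.9], [0, 0, 0, 0, 0, 0, 0.9], [0, 0, 0, 0, 0, 0, 0.9], [0, 0, 0, 0, 0, 0, 0.9], [0, 0, 0, 0, 0, 0, 0.9], [0, 0, 0, 0, 0, 0, 0.9], [0, 0, 0, 0, 0, 0, 0.9]],
])

```text
time: 10.4
ee_pos: [0.4499, -0.0025, 0.0872]
tool_rot: [1.229, 2.888, 0.001]
force: [-0.7, -0.9, 5.6]
width: 0.0165
```

Run:
```python
from h import *
o=st(); p,d=r.grab_frame("wrist"); cv2.imwrite("pics/w6.png",p[:,:,::-1])
a=1.216; u=np.array([np.cos(a),np.sin(a)]); A=np.array([444.5,389.2])-29.5*u; print(A)
go(A[0],A[1],200,a); go(A[0],A[1],200,a-np.pi/2); go(A[0],A[1],200,np.deg2rad(44))
```

```text
t 10.4 pos [449.9  -2.5  87.2] jaw 0.766 down [ 0.003 -0.    -1.   ] F [-0.7 -0.9  5.6] w 16.5 q [-0.13  0.02  1.89 -0.    1.23 -0.9 ]
[434.25171816 361.53734071]
shift [ 273.   241.3 -113. ] turn [ 0.001  0.002 -0.45 ] q6-> -0.52 dist 381 deg 26
shift [ 273.   241.3 -113. ] turn [3.000e-03 1.000e-03 1.121e+00] q6-> 1.05 dist 381 deg 64
shift [ 273.   241.3 -113. ] turn [ 0.002  0.002 -0.002] q6-> -0.07 dist 381 deg 0
```

View pics/w6.png

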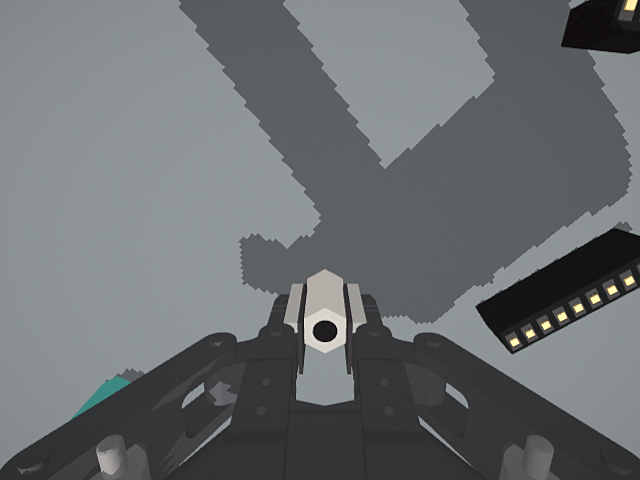

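send_rows([
  [[0, 0, -25, 0, 0, 0, 0.9], [0, 0, -60, 0, 0, 0, 0.9], [15, 13, -95, 0, 0, 0.05, 0.9], [38, 34, -113, 0, 0, 0.1, 0.9], [64, 57, -113, 0, 0, 0.15, 0.9], [92, 81, -113, 0, 0, 0.2, 0.9], [120, 106, -113, 0, 0, 0.25, 0.9], [148, 131, -113, 0, 0, 0.3, 0.9], [176, 156, -113, 0, 0, 0.3, 0.9], [204, 180, -113, 0, 0, 0.3, 0.9]],
])

```text
time: 11.28
ee_pos: [0.4366, 0.2712, 0.1984]
tool_rot: [-1.648, -2.674, 0.001]
force: [1.5, -0.0, -0.7]
width: 0.0165
```

Run:
```python
from h import *
o=st(); go(434.2,361.5,200,.467); go(434.2,361.5,91.5,.467)
```

```text
t 11.28 pos [436.6 271.2 198.4] jaw 0.466 down [-0.001 -0.    -1.   ] F [ 1.5 -0.  -0.7] w 16.5 q [ 0.45  0.05  1.62 -0.    1.47 -0.02]
shift [81.8 38.5 -1.6] turn [-0.001  0.    -0.001] q6-> 0.23 dist 90 deg 0
shift [ 81.8  38.5 106.9] turn [-0.001  0.    -0.001] q6-> 0.23 dist 140 deg 0
```

send_rows([
  [[25, 12, 0, 0, 0, 0, 0.9], [48, 23, 0, 0, 0, 0, 0.9], [66, 31, 0, 0, 0, 0, 0.9], [77, 36, 5, 0, 0, 0, 0.9], [81, 38, 20, 0, 0, 0, 0.9], [82, 38, 45, 0, 0, 0, 0.9], [82, 38, 70, 0, 0, 0, 0.9], [82, 38, 90, 0, 0, 0, 0.9], [82, 38, 100, 0, 0, 0, 0.9], [82, 38, 103, 0, 0, 0, 0.9]],
])

```text
time: 12.12
ee_pos: [0.433, 0.3583, 0.0926]
tool_rot: [-1.648, -2.672, 0.009]
force: [-0.3, -1.5, -0.7]
width: 0.0167
```

Run:
```python
from h import *
o=st(); go(434.2,361.5,91.4,.467)
```

```text
t 12.12 pos [433.  358.3  92.6] jaw 0.465 down [-0.005 -0.004 -1.   ] F [-0.3 -1.5 -0.7] w 16.7 q [ 0.59  0.25  1.61 -0.    1.28  0.13]
shift [2.3 2.5 1.2] turn [-0.006  0.001 -0.002] q6-> 0.23 dist 4 deg 0
```

send_rows([
  [[1, 1, 1, 0, 0, 0, 0.9], [1, 1, 2, 0, 0, 0, 0.9], [1, 1, 3, 0, 0, 0, 0.9], [1, 1, 3.5, 0, 0, 0, 0.9], [1, 1, 3.5, 0, 0, 0, 0.55], [1, 1, 3.5, 0, 0, 0, 0.55], [1, 1, 3.5, 0, 0, 0, 0.55], [1, 1, 3.5, 0, 0, 0, 0.55], [1, 1, 3.5, 0, 0, 0, 0.55], [1, 1, -5, 0, 0, 0, 0.55]],
])

```text
time: 12.95
ee_pos: [0.4338, 0.3604, 0.0993]
tool_rot: [-1.648, -2.673, 0.006]
force: [-0.2, -0.0, -1.2]
width: 0.0385
```

Run:
```python
from h import *
o=st(); go(450.2,161.1,200,.68-np.pi/2)
go(450.2,161.1,200,.68-np.pi/2,alt=1)
p,d=r.grab_frame("wrist"); cv2.imwrite("pics/w7.png",p[:,:,::-1])
```

```text
t 12.95 pos [433.8 360.4  99.3] jaw 0.466 down [-0.003 -0.002 -1.   ] F [-0.2 -0.  -1.2] w 38.5 q [ 0.59  0.25  1.61 -0.    1.29  0.13]
shift [-185.4  -75.3 -100.3] turn [-0.003  0.003  1.357] q6-> 1.23 dist 224 deg 78
shift [-185.4  -75.3 -100.3] turn [-0.003 -0.003 -1.785] q6-> -1.91 dist 224 deg 102
```

View pics/w7.png

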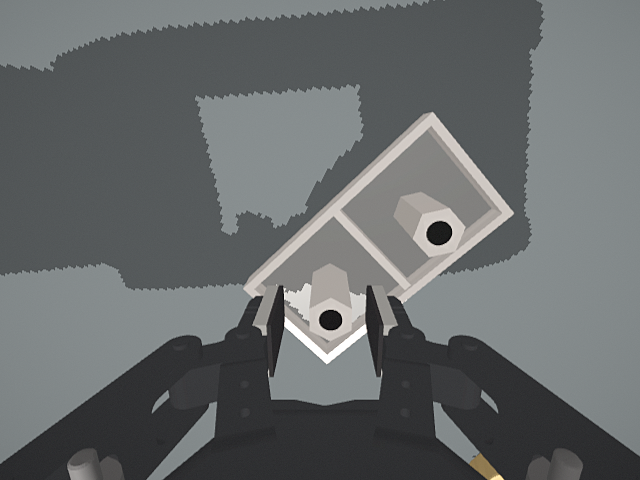

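Both standoffs stand in their compartments ((330,320) and (439,233)). Next is the short strip.

send_rows([
  [[0, 0, -35, 0, 0, 0, 0.4], [0, 0, -70, 0, 0, 0, 0.4], [-25, -10, -100, 0, 0, 0.12, 0.4], [-60, -24, -100, 0, 0, 0.24, 0.4], [-97, -39, -100, 0, 0, 0.36, 0.4], [-134, -54, -100, 0, 0, 0.48, 0.4], [-165, -67, -100, 0, 0, 0.6, 0.4], [-185, -75, -100, 0, 0, 0.72, 0.4], [-185, -75, -100, 0, 0, 0.84, 0.4], [-185, -75, -100, 0, 0, 0.96, 0.4]],
])

```text
time: 13.83
ee_pos: [0.4513, 0.1606, 0.2018]
tool_rot: [2.704, 1.598, 0.002]
force: [-0.2, -0.5, 0.4]
width: 0.0511
```

send_rows([
  [[0, 0, 0, 0, 0, 0.12, 0.4], [0, 0, 0, 0, 0, 0.24, 0.4], [0, 0, 0, 0, 0, 0.36, 0.4], [0, 0, 0, 0, 0, 0.4, 0.4], [0, 0, 0, 0, 0, 0.4, 0.4], [0, 0, 0, 0, 0, 0.4, 0.4], [0, 0, 0, 0, 0, 0.4, 0.4], [0, 0, 0, 0, 0, 0.4, 0.4], [0, 0, 0, 0, 0, 0.4, 0.4], [0, 0, 0, 0, 0, 0.4, 0.4]],
])

```text
time: 14.67
ee_pos: [0.451, 0.1621, 0.2009]
tool_rot: [2.963, 1.043, 0.0]
force: [-0.7, 0.6, 1.3]
width: 0.0513
```

```bash
cat >> h.py <<'E'
def goldm(p,K,T,xy,rad=0.05,z=.0265):
    g=p.astype(int); m=((g[...,0]-g[...,2])>40)&(g[...,0]>150); yx=np.argwhere(m); Q=ray(K,T,yx[:,::-1],z)
    k=np.linalg.norm(Q-np.array(xy)/1000,axis=1)<rad; Q=Q[k]*1000; px=yx[k].mean(0)[::-1]
    c,(w,h),a=cv2.minAreaRect(Q.astype(np.float32)); v=np.linalg.svd(Q-Q.mean(0))[2]
    print("pins n",k.sum(),"px",px.round(),"rect centre",np.round(c,1),"size",round(w,1),round(h,1),"heading",round(float(np.arctan(v[0,1]/v[0,0])),3))
E
python3 - <<'E'
from h import *
o=st(); p,d=r.grab_frame("wrist"); np.save("pics/w8.npy",p); cv2.imwrite("pics/w8.png",p[:,:,::-1])
K,T=cam("wrist",o); goldm(p,K,T,(450,161),.025)
go(450.2,161.1,79.5,.68-np.pi/2)
E
```

```text
t 14.67 pos [451.  162.1 200.9] jaw -0.894 down [ 0. -0. -1.] F [-0.7  0.6  1.3] w 51.3 q [ 0.23 -0.03  1.69 -0.    1.47  1.12]
pins n 76 px [327. 239.] rect centre [449.9 159.6] size 26.6 3.1 heading 0.683
shift [ -1.2   0.3 121.4] turn [ 0.     0.    -0.003] q6-> 1.23 dist 121 deg 0
```

View pics/w8.png

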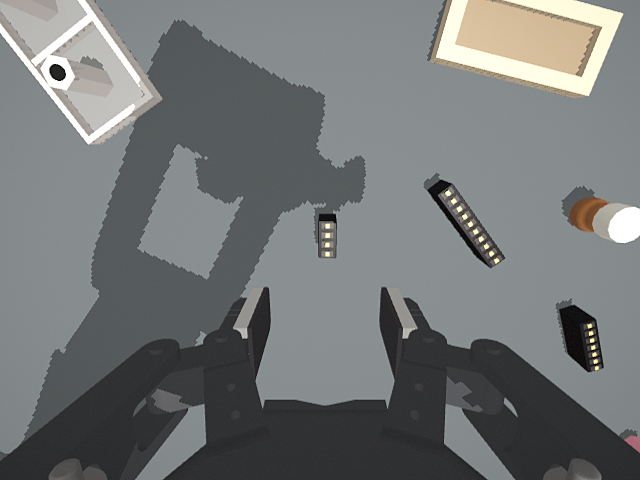

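Only one strip has 4 pins, the short one at (327,239). Its pin row is 26.6 mm long, which fits a 30 mm strip.

send_rows([
  [[-2, 1, 20, 0, 0, 0, 0.4], [-2, 1, 45, 0, 0, 0, 0.4], [-2, 1, 70, 0, 0, 0, 0.4], [-2, 1, 92, 0, 0, 0, 0.4], [-2, 1, 108, 0, 0, 0, 0.4], [-2, 1, 118, 0, 0, 0, 0.4], [-2, 1, 121.5, 0, 0, 0, 0.4], [-2, 1, 121.5, 0, 0, 0, 0.4], [-2, 1, 121.5, 0, 0, 0, 0.4], [-2, 1, 121.5, 0, 0, 0, 0.4]],
])

```text
time: 15.55
ee_pos: [0.4511, 0.1603, 0.0808]
tool_rot: [2.963, 1.043, 0.004]
force: [-0.2, -0.3, -0.5]
width: 0.051
```

send_rows([
  [[0, 0, 0, 0, 0, 0, 0.95], [0, 0, 0, 0, 0, 0, 0.95], [0, 0, 0, 0, 0, 0, 0.95], [0, 0, 0, 0, 0, 0, 0.95], [0, 0, 0, 0, 0, 0, 0.95], [0, 0, 0, 0, 0, 0, 0.95], [0, 0, 0, 0, 0, 0, 0.95], [0, 0, 0, 0, 0, 0, 0.95], [0, 0, 0, 0, 0, 0, 0.95], [0, 0, 0, 0, 0, 0, 0.95]],
])

```text
time: 16.38
ee_pos: [0.4506, 0.1602, 0.0803]
tool_rot: [2.963, 1.043, 0.003]
force: [0.1, 0.4, 5.7]
width: 0.0124
```

Run:
```python
from h import *
o=st(); p,d=r.grab_frame("wrist"); cv2.imwrite("pics/w9.png",p[:,:,::-1])
go(459,-365,200,0.065)
```

```text
t 16.38 pos [450.6 160.2  80.3] jaw -0.894 down [ 0.002  0.    -1.   ] F [0.1 0.4 5.7] w 12.4 q [ 0.22  0.09  1.83 -0.    1.22  1.12]
shift [-322.3  414.8 -119.9] turn [ 0.001 -0.001 -0.959] q6-> -0.74 dist 539 deg 55
```

View pics/w9.png

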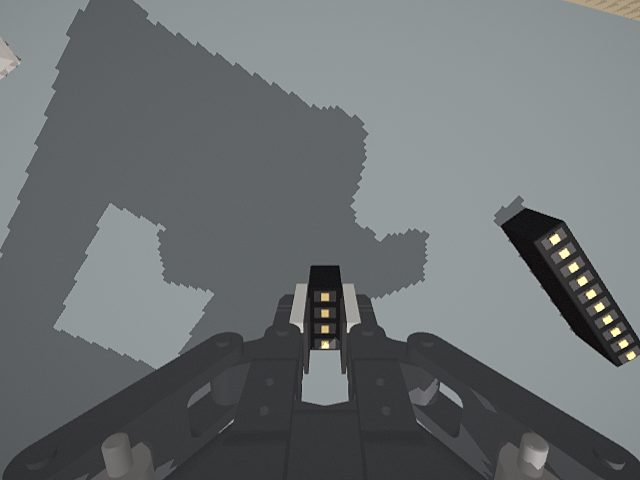

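send_rows([
  [[0, 0, -25, 0, 0, 0, 0.95], [0, 0, -60, 0, 0, 0, 0.95], [-10, 13, -100, 0, 0, -0.05, 0.95], [-28, 36, -120, 0, 0, -0.1, 0.95], [-50, 64, -120, 0, 0, -0.2, 0.95], [-73, 94, -120, 0, 0, -0.3, 0.95], [-96, 124, -120, 0, 0, -0.4, 0.95], [-119, 154, -120, 0, 0, -0.5, 0.95], [-142, 183, -120, 0, 0, -0.6, 0.95], [-165, 212, -120, 0, 0, -0.7, 0.95]],
])

```text
time: 17.27
ee_pos: [0.4535, -0.1102, 0.1988]
tool_rot: [-2.421, -2.001, 0.001]
force: [0.5, -0.3, 0.3]
width: 0.0127
```

Run:
```python
from h import *
o=st(); go(459,-365,200,0.065)
```

```text
t 17.27 pos [ 453.5 -110.2  198.8] jaw -0.189 down [-0.001  0.    -1.   ] F [ 0.5 -0.3  0.3] w 12.7 q [-0.36 -0.05  1.72  0.    1.47 -0.17]
shift [-249.2   53.3   -1.3] turn [-0.001 -0.    -0.254] q6-> -0.74 dist 255 deg 15
```

send_rows([
  [[-36, 8, -1, 0, 0, -0.06, 0.95], [-72, 15, -1, 0, 0, -0.12, 0.95], [-108, 23, -1, 0, 0, -0.18, 0.95], [-144, 31, -1, 0, 0, -0.25, 0.95], [-178, 38, -1, 0, 0, -0.25, 0.95], [-208, 45, -1, 0, 0, -0.25, 0.95], [-230, 49, -1, 0, 0, -0.25, 0.95], [-244, 52, -1, 0, 0, -0.25, 0.95], [-249, 53, -1, 0, 0, -0.25, 0.95], [-249, 53, -1, 0, 0, -0.25, 0.95]],
])

```text
time: 18.1
ee_pos: [0.4579, -0.3635, 0.1996]
tool_rot: [-2.159, -2.28, -0.0]
force: [-0.0, 0.2, 0.4]
width: 0.0123
```

```bash
cat >> h.py <<'E'
def blockm(p,K,T,xy,z=.014,rad=.075):
    hsv=cv2.cvtColor(p,cv2.COLOR_RGB2HSV); g=p.astype(int)
    m=(((g[...,0]-g[...,2])>15)&(g[...,0]>130)).astype(np.uint8); m=cv2.morphologyEx(m,cv2.MORPH_OPEN,np.ones((5,5)))
    cs,_=cv2.findContours(m,cv2.RETR_CCOMP,cv2.CHAIN_APPROX_NONE)
    for c in cs:
        if cv2.contourArea(c)>300:
            P=ray(K,T,c[:,0],z); 
            if np.linalg.norm(P.mean(0)-np.array(xy)/1000)<rad: print("px",c[:,0].mean(0).round(),"area",cv2.contourArea(c),*rect(P))
E
python3 - <<'E'
from h import *
o=st(); go(459,-365,91,0.065)
p,d=r.grab_frame("wrist"); np.save("pics/w10.npy",p); cv2.imwrite("pics/w10.png",p[:,:,::-1])
K,T=cam("wrist",o); blockm(p,K,T,(459,-365))
E
```

```text
t 18.1 pos [ 457.9 -363.5  199.6] jaw 0.055 down [-0.001  0.001 -1.   ] F [-0.   0.2  0.4] w 12.3 q [-0.77  0.21  1.44  0.    1.49 -0.82]
shift [ -1.7   1.1 108.6] turn [-0.001 -0.001 -0.01 ] q6-> -0.74 dist 109 deg 1
px [327. 221.] area 2934.0 [ 458.  -359.5] [51.5 58.7] -1.516
```

View pics/w10.png

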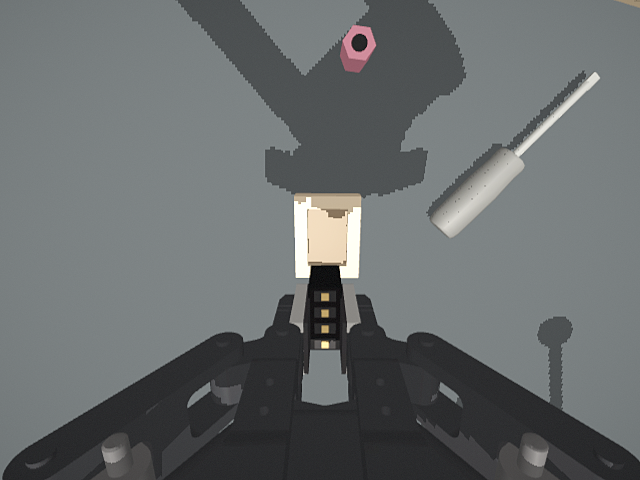

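Run:
```python
from h import *
o=st(); p=np.load("pics/w10.npy"); K,T=cam("wrist",o)
cv2.imwrite("pics/w10c.png",cv2.resize(p[180:300,270:390,::-1],None,fx=5,fy=5,interpolation=cv2.INTER_NEAREST))
m=((p[...,0]>200)).astype(np.uint8); m[:180]=0;m[282:]=0;m[:,:285]=0;m[:,370:]=0
cs,_=cv2.findContours(m,cv2.RETR_EXTERNAL,cv2.CHAIN_APPROX_NONE); c=max(cs,key=cv2.contourArea); print(c[:,0].min(0),c[:,0].max(0)); print(*rect(ray(K,T,c[:,0],.014)))
```

```text
t 18.15 pos [ 458.1 -362.4  199.8] jaw 0.056 down [-0.001  0.002 -1.   ] F [-0.2  0.  -0.2] w 12.7 q [-0.77  0.21  1.44  0.    1.49 -0.82]
[294 197] [360 277]
[ 458.6 -366. ] [52.6 67.3] -1.52
```

View pics/w10c.png

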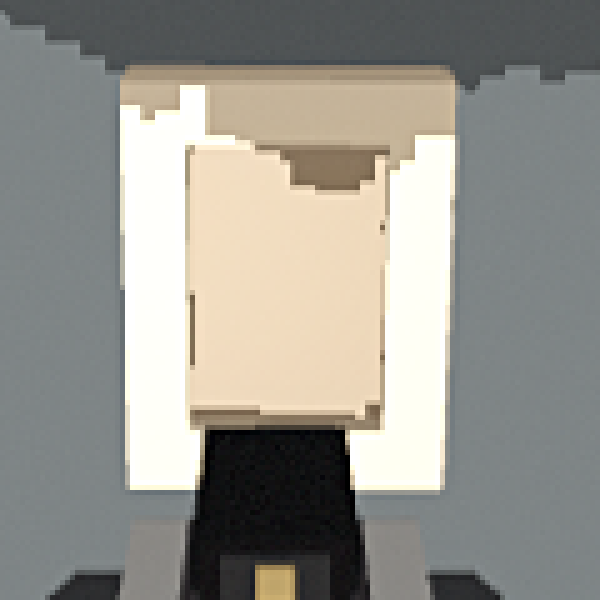

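send_rows([
  [[-2, 0, 15, 0, 0, -0.01, 0.95], [-3, 0, 38, 0, 0, -0.01, 0.95], [-3, 0, 62, 0, 0, -0.01, 0.95], [-3, 0, 80, 0, 0, -0.01, 0.95], [-3, 0, 93, 0, 0, -0.01, 0.95], [-3, 0, 101, 0, 0, -0.01, 0.95], [-3, 0, 106, 0, 0, -0.01, 0.95], [-3, 0, 108, 0, 0, -0.01, 0.95], [-3, 0, 108, 0, 0, -0.01, 0.95], [-3, 0, 108, 0, 0, -0.01, 0.95]],
])

```text
time: 18.98
ee_pos: [0.4589, -0.3665, 0.0936]
tool_rot: [2.145, 2.292, -0.0]
force: [0.2, -0.1, 0.3]
width: 0.013
```

Run:
```python
from h import *
st(); go(458.6,-365.5,88.5,0.06)
```

```text
t 18.98 pos [ 458.9 -366.5   93.6] jaw 0.066 down [ 0.002 -0.002 -1.   ] F [ 0.2 -0.1  0.3] w 13.0 q [-0.77  0.3   1.55 -0.    1.29 -0.84]
shift [ 1.  -0.3  5.1] turn [0.001 0.002 0.006] q6-> -0.73 dist 5 deg 0
```

send_rows([
  [[1, 0, 2, 0, 0, 0, 0.95], [1, 0, 4, 0, 0, 0, 0.95], [1, 0, 4.7, 0, 0, 0, 0.95], [1, 0, 4.7, 0, 0, 0, 0.95], [1, 0, 4.7, 0, 0, 0, 0.95], [1, 0, 4.7, 0, 0, 0, 0.95], [1, 0, 4.7, 0, 0, 0, 0.5], [1, 0, 4.7, 0, 0, 0, 0.5], [1, 0, 4.7, 0, 0, 0, 0.5], [1, 0, 4.7, 0, 0, 0, 0.5]],
])

```text
time: 19.82
ee_pos: [0.4581, -0.365, 0.0873]
tool_rot: [-2.147, -2.293, 0.0]
force: [-0.1, -0.0, 0.1]
width: 0.0427
```

Run:
```python
from h import *
st(); p,d=r.grab_frame("wrist"); cv2.imwrite("pics/w11.png",p[:,:,::-1])
go(517.5,-73.5,200,1.06-np.pi/2)
```

```text
t 19.82 pos [ 458.1 -365.    87.3] jaw 0.066 down [-0.  0. -1.] F [-0.1 -0.   0.1] w 42.7 q [-0.77  0.3   1.56 -0.    1.28 -0.84]
shift [ 287.    78.4 -112.6] turn [-0.    -0.     0.577] q6-> 0.37 dist 318 deg 33
```

View pics/w11.png

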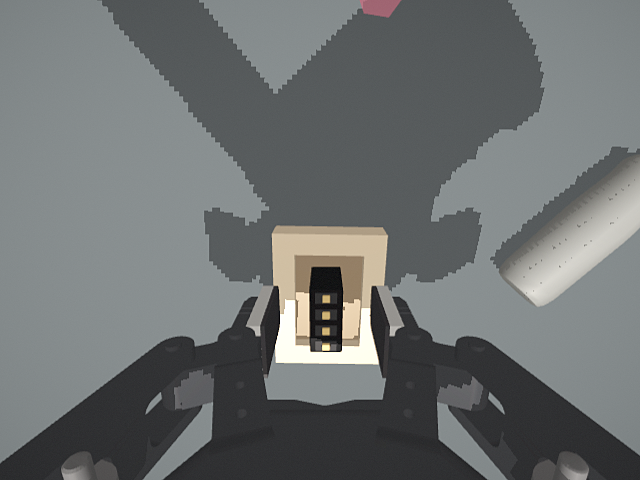

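The short strip is centred in its pocket, with pins from (326,298) to (326,347). Next is the medium strip.

send_rows([
  [[0, 0, -35, 0, 0, 0, 0.4], [0, 0, -70, 0, 0, 0, 0.4], [30, 8, -105, 0, 0, 0.1, 0.4], [65, 18, -113, 0, 0, 0.2, 0.4], [102, 28, -113, 0, 0, 0.3, 0.4], [140, 38, -113, 0, 0, 0.4, 0.4], [178, 49, -113, 0, 0, 0.5, 0.4], [215, 59, -113, 0, 0, 0.58, 0.4], [250, 68, -113, 0, 0, 0.58, 0.4], [275, 75, -113, 0, 0, 0.58, 0.4]],
])

```text
time: 20.7
ee_pos: [0.515, -0.0827, 0.2008]
tool_rot: [-2.711, -1.586, -0.001]
force: [0.1, -0.8, 0.6]
width: 0.0513
```

send_rows([
  [[8, -4, 0, 0, 0, 0, 0.4], [12, -5, 0, 0, 0, 0, 0.4], [12, -5, 0, 0, 0, 0, 0.4], [12, -5, 0, 0, 0, 0, 0.4], [12, -5, 0, 0, 0, 0, 0.4], [12, -5, 0, 0, 0, 0, 0.4], [12, -5, 0, 0, 0, 0, 0.4], [12, -5, 0, 0, 0, 0, 0.4], [12, -5, 0, 0, 0, 0, 0.4], [12, -5, 0, 0, 0, 0, 0.4]],
])

```text
time: 21.53
ee_pos: [0.5165, -0.0731, 0.2007]
tool_rot: [2.713, 1.583, -0.0]
force: [0.6, -0.5, -1.1]
width: 0.0514
```

Run:
```python
from h import *
o=st(); p,d=r.grab_frame("wrist"); np.save("pics/w12.npy",p); cv2.imwrite("pics/w12.png",p[:,:,::-1])
K,T=cam("wrist",o); goldm(p,K,T,(517,-73),.032)
```

```text
t 21.53 pos [516.5 -73.1 200.7] jaw -0.515 down [ 0. -0. -1.] F [ 0.6 -0.5 -1.1] w 51.4 q [-0.25  0.07  1.6  -0.    1.48  0.27]
pins n 131 px [329. 242.] rect centre [517.3 -76.9] size 48.4 3.7 heading 1.036
```

View pics/w12.png

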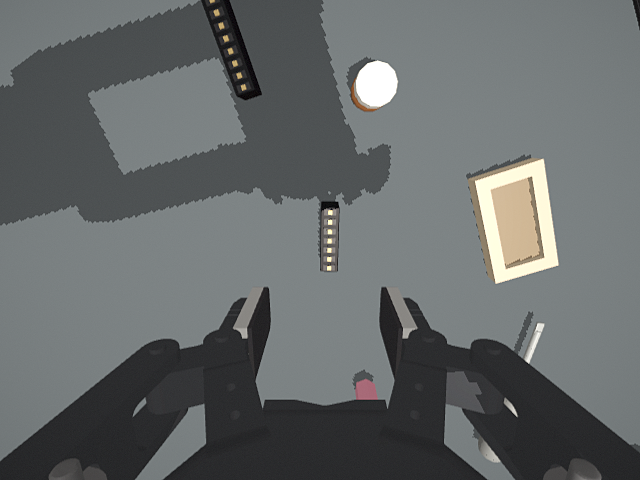

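The 7-pin strip at (329,242) with a 48 mm pin row is the medium one. The medium block is also in view at (514,222).

Run:
```python
from h import *
o=st(); p=np.load("pics/w12.npy"); K,T=cam("wrist",o)
go(517.6,-76.2,79.5,1.038-np.pi/2)
m=((p[...,0]>210)).astype(np.uint8); m[:150]=0;m[290:]=0;m[:,:460]=0;m[:,570:]=0
cs,_=cv2.findContours(m,cv2.RETR_EXTERNAL,cv2.CHAIN_APPROX_NONE); c=max(cs,key=cv2.contourArea); print(*rect(ray(K,T,c[:,0],.014)))
```

```text
t 21.58 pos [516.5 -73.  200.7] jaw -0.514 down [-0. -0. -1.] F [-0.   0.5 -0.2] w 51.4 q [-0.25  0.07  1.6  -0.    1.48  0.27]
shift [ -2.3   2.5 121.2] turn [0.    0.    0.019] q6-> 0.39 dist 121 deg 1
[ 653.3 -142.1] [52.4 90.6] 1.381
```

send_rows([
  [[-2, 2.5, 20, 0, 0, 0.02, 0.4], [-2, 2.5, 45, 0, 0, 0.02, 0.4], [-2, 2.5, 70, 0, 0, 0.02, 0.4], [-2, 2.5, 92, 0, 0, 0.02, 0.4], [-2, 2.5, 108, 0, 0, 0.02, 0.4], [-2, 2.5, 118, 0, 0, 0.02, 0.4], [-2, 2.5, 121.5, 0, 0, 0.02, 0.4], [-2, 2.5, 121.5, 0, 0, 0.02, 0.4], [-2, 2.5, 121.5, 0, 0, 0.02, 0.4], [-2, 2.5, 121.5, 0, 0, 0.02, 0.4]],
])

```text
time: 22.42
ee_pos: [0.5188, -0.076, 0.0808]
tool_rot: [2.727, 1.556, 0.003]
force: [-0.3, -0.4, 0.2]
width: 0.0514
```

send_rows([
  [[0, 0, 0, 0, 0, 0, 0.95], [0, 0, 0, 0, 0, 0, 0.95], [0, 0, 0, 0, 0, 0, 0.95], [0, 0, 0, 0, 0, 0, 0.95], [0, 0, 0, 0, 0, 0, 0.95], [0, 0, 0, 0, 0, 0, 0.95], [0, 0, 0, 0, 0, 0, 0.95], [0, 0, 0, 0, 0, 0, 0.95], [0, 0, 0, 0, 0, 0, 0.95], [0, 0, 0, 0, 0, 0, 0.95]],
])

```text
time: 23.25
ee_pos: [0.5183, -0.076, 0.0801]
tool_rot: [2.728, 1.556, 0.002]
force: [0.2, -0.3, 5.8]
width: 0.0124
```

Run:
```python
from h import *
o=st(); p,d=r.grab_frame("wrist"); cv2.imwrite("pics/w13.png",p[:,:,::-1])
go(653.5,-141.7,200,1.382-np.pi/2)
```

```text
t 23.25 pos [518.3 -76.   80.1] jaw -0.534 down [ 0.002 -0.001 -1.   ] F [ 0.2 -0.3  5.8] w 12.4 q [-0.25  0.19  1.73 -0.    1.23  0.28]
shift [  12.3  150.  -119.6] turn [ 0.002 -0.    -0.345] q6-> -0.02 dist 192 deg 20
```

View pics/w13.png

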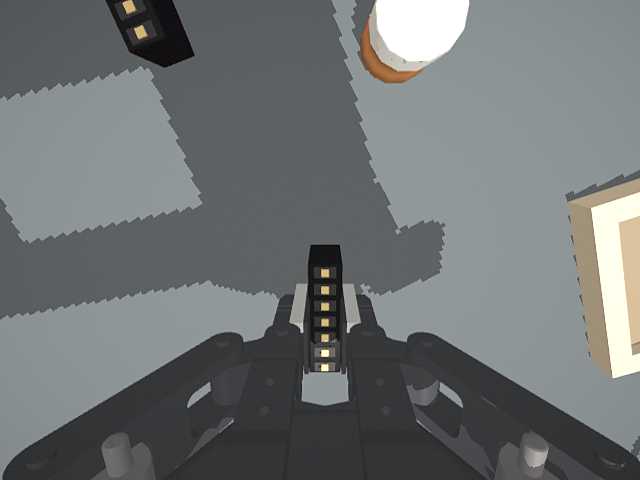

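send_rows([
  [[0, 0, -25, 0, 0, 0, 0.95], [0, 0, -60, 0, 0, 0, 0.95], [1, 12, -100, 0, 0, -0.05, 0.95], [3, 32, -119, 0, 0, -0.12, 0.95], [5, 62, -119, 0, 0, -0.2, 0.95], [7, 92, -119, 0, 0, -0.28, 0.95], [10, 120, -119, 0, 0, -0.34, 0.95], [12, 140, -119, 0, 0, -0.34, 0.95], [12, 150, -119, 0, 0, -0.34, 0.95], [12, 150, -119, 0, 0, -0.34, 0.95]],
])

```text
time: 24.13
ee_pos: [0.6539, -0.1429, 0.1962]
tool_rot: [-2.426, -1.994, 0.002]
force: [-0.9, 0.4, 0.0]
width: 0.0131
```

Run:
```python
from h import *
o=st(); go(653.5,-141.7,91,1.382-np.pi/2)
p,d=r.grab_frame("wrist"); np.save("pics/w14.npy",p); cv2.imwrite("pics/w14.png",p[:,:,::-1])
```

```text
t 24.13 pos [ 653.9 -142.9  196.2] jaw -0.195 down [-0.002  0.    -1.   ] F [-0.9  0.4  0. ] w 13.1 q [-0.3   0.39  1.22 -0.    1.54 -0.1 ]
shift [  1.1  -0.5 105.2] turn [-0.002  0.    -0.006] q6-> -0.02 dist 105 deg 0
```

View pics/w14.png

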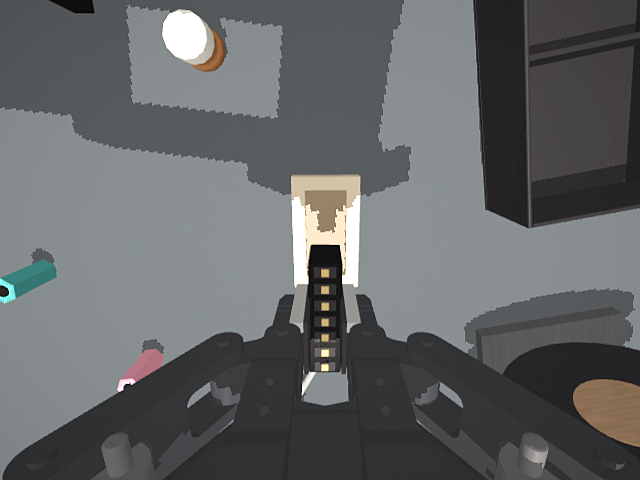

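send_rows([
  [[1, 0, 15, 0, 0, 0, 0.95], [1, 0, 38, 0, 0, 0, 0.95], [1, 0, 62, 0, 0, 0, 0.95], [1, 0, 80, 0, 0, 0, 0.95], [1, 0, 92, 0, 0, 0, 0.95], [1, 0, 99, 0, 0, 0, 0.95], [1, 0, 103, 0, 0, 0, 0.95], [1, 0, 105, 0, 0, 0, 0.95], [1, 0, 105, 0, 0, 0, 0.95], [1, 0, 105, 0, 0, 0, 0.95]],
])

```text
time: 25.02
ee_pos: [0.6538, -0.141, 0.0947]
tool_rot: [2.425, 1.995, 0.002]
force: [-0.5, 0.0, -0.4]
width: 0.0128
```

Run:
```python
from h import *
st(); go(653.5,-141.7,88.1,1.382-np.pi/2)
```

```text
t 25.02 pos [ 653.8 -141.    94.7] jaw -0.194 down [ 0.002 -0.001 -1.   ] F [-0.5  0.  -0.4] w 12.8 q [-0.3   0.46  1.33 -0.    1.35 -0.1 ]
shift [-0.7 -0.2  6.6] turn [ 0.002  0.    -0.005] q6-> -0.02 dist 7 deg 0
```

send_rows([
  [[0, 0, 2, 0, 0, 0, 0.95], [0, 0, 4, 0, 0, 0, 0.95], [0, 0, 5.5, 0, 0, 0, 0.95], [0, 0, 5.5, 0, 0, 0, 0.95], [0, 0, 5.5, 0, 0, 0, 0.95], [0, 0, 5.5, 0, 0, 0, 0.95], [0, 0, 5.5, 0, 0, 0, 0.5], [0, 0, 5.5, 0, 0, 0, 0.5], [0, 0, 5.5, 0, 0, 0, 0.5], [0, 0, 5.5, 0, 0, 0, 0.5]],
])

```text
time: 25.85
ee_pos: [0.6529, -0.1408, 0.0873]
tool_rot: [-2.426, -1.996, 0.001]
force: [-0.2, 0.2, -0.1]
width: 0.0427
```

Run:
```python
from h import *
st(); p,d=r.grab_frame("wrist"); cv2.imwrite("pics/w15.png",p[:,:,::-1])
go(526.8,81.3,200,1.372-np.pi/2)
```

```text
t 25.85 pos [ 652.9 -140.8   87.3] jaw -0.194 down [-0.001  0.    -1.   ] F [-0.2  0.2 -0.1] w 42.7 q [-0.3   0.47  1.34 -0.    1.34 -0.1 ]
shift [ 193.6 -166.7 -112.5] turn [-0.001  0.     0.005] q6-> 0.35 dist 279 deg 0
```

View pics/w15.png

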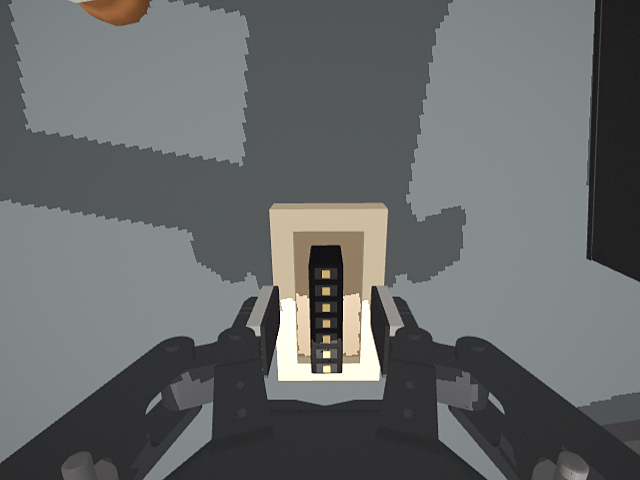

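The medium strip is seated in its pocket. Next is the long strip.

send_rows([
  [[0, 0, -35, 0, 0, 0, 0.4], [0, 0, -70, 0, 0, 0, 0.4], [20, -17, -105, 0, 0, 0, 0.4], [46, -39, -113, 0, 0, 0, 0.4], [76, -65, -113, 0, 0, 0, 0.4], [106, -91, -113, 0, 0, 0, 0.4], [136, -117, -113, 0, 0, 0, 0.4], [164, -141, -113, 0, 0, 0, 0.4], [184, -158, -113, 0, 0, 0, 0.4], [193, -166, -113, 0, 0, 0, 0.4]],
])

```text
time: 26.73
ee_pos: [0.5256, 0.0834, 0.2009]
tool_rot: [-2.422, -1.999, -0.0]
force: [0.6, -0.2, 0.7]
width: 0.0514
```

send_rows([
  [[0, 0, 0, 0, 0, 0, 0.4], [0, 0, 0, 0, 0, 0, 0.4], [0, 0, 0, 0, 0, 0, 0.4], [0, 0, 0, 0, 0, 0, 0.4], [0, 0, 0, 0, 0, 0, 0.4], [0, 0, 0, 0, 0, 0, 0.4], [0, 0, 0, 0, 0, 0, 0.4], [0, 0, 0, 0, 0, 0, 0.4], [0, 0, 0, 0, 0, 0, 0.4], [0, 0, 0, 0, 0, 0, 0.4]],
])

```text
time: 27.57
ee_pos: [0.5275, 0.0805, 0.2007]
tool_rot: [2.426, 1.996, -0.0]
force: [-0.5, 0.8, -0.4]
width: 0.0514
```

Run:
```python
from h import *
o=st(); p,d=r.grab_frame("wrist"); np.save("pics/w16.npy",p); cv2.imwrite("pics/w16.png",p[:,:,::-1])
K,T=cam("wrist",o); goldm(p,K,T,(526.5,80),.045)
go(526.8,79.5,79.5,1.372-np.pi/2)
m=((p[...,0]>210)).astype(np.uint8)
cs,_=cv2.findContours(m,cv2.RETR_EXTERNAL,cv2.CHAIN_APPROX_NONE)
for c in cs:
    if cv2.contourArea(c)>800: print(c[:,0].mean(0),*rect(ray(K,T,c[:,0],.014)))
```

```text
t 27.57 pos [527.5  80.5 200.7] jaw -0.194 down [ 0. -0. -1.] F [-0.5  0.8 -0.4] w 51.4 q [ 0.05  0.09  1.57 -0.    1.48  0.24]
pins n 172 px [326. 242.] rect centre [526.9  79.3] size 71.5 3.5 heading 1.369
shift [ -1.1  -0.5 121.2] turn [0.    0.    0.005] q6-> 0.35 dist 121 deg 0
[468.0749354  117.99483204] [646.1 142.3] [ 52.2 114.4] -1.113
```

View pics/w16.png

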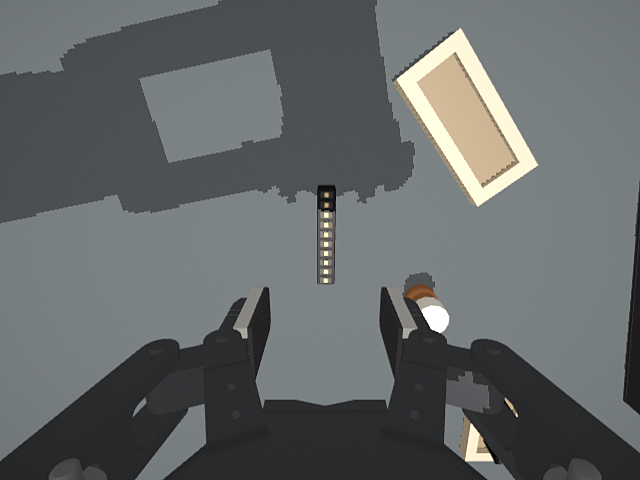

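The 10-pin strip at (326,242), with a 71.5 mm pin row, is the long one. The long block is at (646.1,142.3) and the bottle is clear of the fingers.

send_rows([
  [[-1, 0, 20, 0, 0, 0, 0.4], [-1, 0, 45, 0, 0, 0, 0.4], [-1, 0, 70, 0, 0, 0, 0.4], [-1, 0, 92, 0, 0, 0, 0.4], [-1, 0, 108, 0, 0, 0, 0.4], [-1, 0, 118, 0, 0, 0, 0.4], [-1, 0, 121.5, 0, 0, 0, 0.4], [-1, 0, 121.5, 0, 0, 0, 0.4], [-1, 0, 121.5, 0, 0, 0, 0.4], [-1, 0, 121.5, 0, 0, 0, 0.4]],
])

```text
time: 28.45
ee_pos: [0.5284, 0.0796, 0.0808]
tool_rot: [2.425, 1.995, 0.004]
force: [-0.4, -1.4, 0.5]
width: 0.0512
```

send_rows([
  [[0, 0, 0, 0, 0, 0, 0.95], [0, 0, 0, 0, 0, 0, 0.95], [0, 0, 0, 0, 0, 0, 0.95], [0, 0, 0, 0, 0, 0, 0.95], [0, 0, 0, 0, 0, 0, 0.95], [0, 0, 0, 0, 0, 0, 0.95], [0, 0, 0, 0, 0, 0, 0.95], [0, 0, 0, 0, 0, 0, 0.95], [0, 0, 0, 0, 0, 0, 0.95], [0, 0, 0, 0, 0, 0, 0.95]],
])

```text
time: 29.28
ee_pos: [0.5279, 0.0796, 0.0801]
tool_rot: [2.425, 1.995, 0.002]
force: [0.1, 0.5, 5.6]
width: 0.0125
```

Run:
```python
from h import *
o=st(); p,d=r.grab_frame("wrist"); cv2.imwrite("pics/w17.png",p[:,:,::-1])
go(646.2,142.6,200,-1.113+np.pi/2)
```

```text
t 29.28 pos [527.9  79.6  80.1] jaw -0.194 down [ 0.002  0.    -1.   ] F [0.1 0.5 5.6] w 12.5 q [ 0.04  0.21  1.7  -0.    1.23  0.24]
shift [  84.7  104.2 -119.7] turn [ 0.002  0.    -0.652] q6-> -0.24 dist 180 deg 37
```

View pics/w17.png

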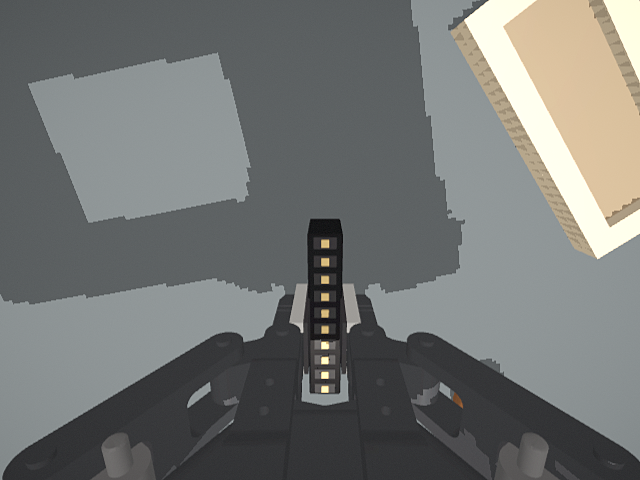

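send_rows([
  [[0, 0, -25, 0, 0, 0, 0.95], [0, 0, -60, 0, 0, 0, 0.95], [6, 7, -100, 0, 0, -0.08, 0.95], [18, 22, -119, 0, 0, -0.18, 0.95], [34, 42, -119, 0, 0, -0.28, 0.95], [50, 62, -119, 0, 0, -0.38, 0.95], [66, 81, -119, 0, 0, -0.48, 0.95], [78, 96, -119, 0, 0, -0.58, 0.95], [85, 104, -119, 0, 0, -0.65, 0.95], [85, 104, -119, 0, 0, -0.65, 0.95]],
])

```text
time: 30.17
ee_pos: [0.6467, 0.1439, 0.1962]
tool_rot: [-1.658, -2.667, 0.001]
force: [-1.2, -0.3, -0.7]
width: 0.0124
```

Run:
```python
from h import *
o=st(); go(646.2,142.6,91,-1.113+np.pi/2)
p,d=r.grab_frame("wrist"); np.save("pics/w18.npy",p); cv2.imwrite("pics/w18.png",p[:,:,::-1])
```

```text
t 30.17 pos [646.7 143.9 196.2] jaw 0.458 down [-0.002  0.    -1.   ] F [-1.2 -0.3 -0.7] w 12.4 q [ 0.13  0.38  1.24  0.    1.53 -0.33]
shift [ -1.1  -0.8 105.2] turn [-0.002 -0.001  0.001] q6-> -0.24 dist 105 deg 0
```

View pics/w18.png

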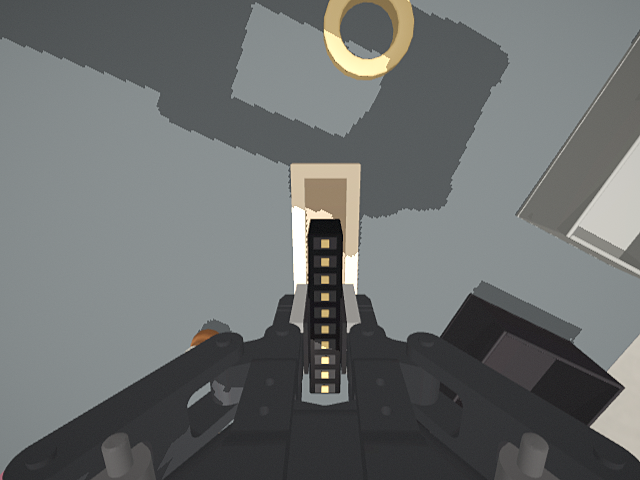

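Run:
```python
from h import *
d=np.load("pics/top0d.npy"); K,T=cam("top")
v,u=np.mgrid[60:140,220:420]; z=d[60:140,220:420]; ok=z>0
C=np.stack([(u-K[0,2])/K[0,0]*z,-(v-K[1,2])/K[1,1]*z,-z],-1)[ok]; W=C@T[:3,:3].T+T[:3,3]
b=W[(W[:,2]>.03)]; print("box min x",b[:,0].min(),"y",b[:,1].min(),b[:,1].max(),"zmax",b[:,2].max())
```

```text
box min x 0.7786703483946054 y -0.14869381703433707 0.24883208201093135 zmax 0.06761248328758684
```

send_rows([
  [[-1, 0, 15, 0, 0, 0, 0.95], [-1, -1, 38, 0, 0, 0, 0.95], [-1, -1, 62, 0, 0, 0, 0.95], [-1, -1, 80, 0, 0, 0, 0.95], [-1, -1, 92, 0, 0, 0, 0.95], [-1, -1, 99, 0, 0, 0, 0.95], [-1, -1, 103, 0, 0, 0, 0.95], [-1, -1, 105, 0, 0, 0, 0.95], [-1, -1, 105, 0, 0, 0, 0.95], [-1, -1, 105, 0, 0, 0, 0.95]],
])

```text
time: 31.05
ee_pos: [0.646, 0.1416, 0.0946]
tool_rot: [1.661, 2.664, 0.002]
force: [0.8, -0.1, 0.6]
width: 0.0125
```

Run:
```python
from h import *
st(); go(646.2,142.6,88.1,-1.113+np.pi/2)
```

```text
t 31.05 pos [646.  141.6  94.6] jaw 0.456 down [ 0.002  0.    -1.   ] F [ 0.8 -0.1  0.6] w 12.5 q [ 0.13  0.45  1.35 -0.    1.34 -0.33]
shift [0.8 0.6 6.5] turn [ 0.002  0.001 -0.002] q6-> -0.24 dist 7 deg 0
```

send_rows([
  [[0, 0, 2, 0, 0, 0, 0.95], [0, 0, 4, 0, 0, 0, 0.95], [0, 0, 5.5, 0, 0, 0, 0.95], [0, 0, 5.5, 0, 0, 0, 0.95], [0, 0, 5.5, 0, 0, 0, 0.95], [0, 0, 5.5, 0, 0, 0, 0.95], [0, 0, 5.5, 0, 0, 0, 0.5], [0, 0, 5.5, 0, 0, 0, 0.5], [0, 0, 5.5, 0, 0, 0, 0.5], [0, 0, 5.5, 0, 0, 0, 0.5]],
])

```text
time: 31.88
ee_pos: [0.6451, 0.1416, 0.0873]
tool_rot: [-1.662, -2.666, 0.001]
force: [-0.3, 0.6, -0.7]
width: 0.0428
```

send_rows([
  [[0, 0, 0, 0, 0, 0, 0.5], [0, 0, -20, 0, 0, 0, 0.4], [0, 0, -50, 0, 0, 0, 0.4], [0, 0, -80, 0, 0, 0, 0.4], [0, 0, -110, 0, 0, 0, 0.4], [0, 0, -130, 0, 0, 0, 0.4], [0, 0, -150, 0, 0, 0, 0.4], [0, 0, -160, 0, 0, 0, 0.4], [0, 0, -160, 0, 0, 0, 0.4], [0, 0, -160, 0, 0, 0, 0.4]],
])

```text
time: 32.72
ee_pos: [0.6453, 0.1416, 0.2475]
tool_rot: [1.662, 2.666, 0.0]
force: [-0.7, 0.2, -0.9]
width: 0.051
```

Run:
```python
from h import *
o=st(); p,d=r.grab_frame("wrist"); cv2.imwrite("pics/w19.png",p[:,:,::-1])
go(400,0,300,.1)
```

```text
t 32.72 pos [645.3 141.6 247.5] jaw 0.456 down [ 0. -0. -1.] F [-0.7  0.2 -0.9] w 51.0 q [ 0.13  0.35  1.17 -0.    1.62 -0.33]
shift [ -19.2 -282.3  -53.3] turn [-0.002 -0.     0.356] q6-> -0.1 dist 288 deg 20
```

View pics/w19.png

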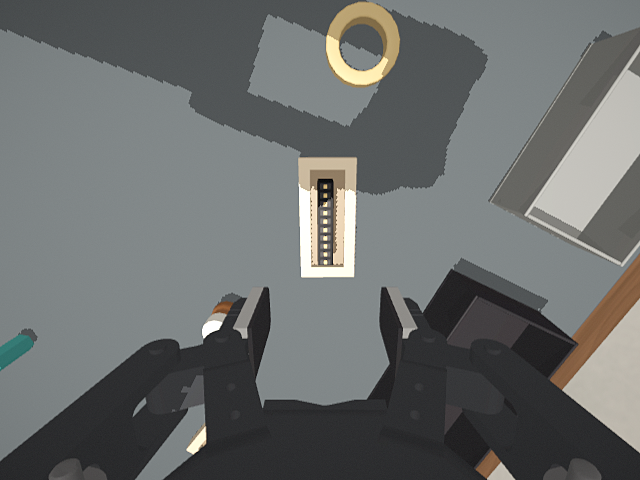

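send_rows([
  [[-2, -30, -53, 0, 0, 0.1, 0.4], [-4, -65, -53, 0, 0, 0.2, 0.4], [-7, -105, -53, 0, 0, 0.3, 0.4], [-10, -145, -53, 0, 0, 0.35, 0.4], [-13, -185, -53, 0, 0, 0.35, 0.4], [-15, -225, -53, 0, 0, 0.35, 0.4], [-17, -260, -53, 0, 0, 0.35, 0.4], [-19, -282, -53, 0, 0, 0.35, 0.4], [-19, -282, -53, 0, 0, 0.35, 0.4], [-19, -282, -53, 0, 0, 0.35, 0.4]],
])

```text
time: 33.6
ee_pos: [0.3996, 0.0001, 0.2993]
tool_rot: [-2.101, -2.333, 0.001]
force: [-0.3, 0.1, -0.6]
width: 0.0512
```

Run:
```python
from h import *
st(); p,d=r.grab_frame("top"); q,_=r.grab_frame("scene"); np.save("pics/t2.npy",p)
K,T=cam("top")
for xy,h,c,a in (((450,161),.025,(459,-365.3),-1.51),((0,0),0,(653.6,-141.6),1.382),((0,0),0,(646.4,143),-1.113)):
    g=p.astype(int); br=((g[...,2]<150)&(g[...,0]-g[...,2]>50)) 
    # dark strip pixels inside block footprint
    dk=(g.max(2)<110); yx=np.argwhere(dk); Q=ray(K,T,yx[:,::-1],.034)*1000-np.array(c)
    u=np.array([np.cos(a),np.sin(a)]); n=np.array([u[1],-u[0]])
    k=(abs(Q@u)<50)&(abs(Q@n)<20); Q=Q[k]; print(c,k.sum(),"along mid/ext",((Q@u).max()+(Q@u).min())/2,np.ptp(Q@u),"across",((Q@n).max()+(Q@n).min())/2,np.ptp(Q@n))
c=np.array([444.8,389.3]);a=1.22;u=np.array([np.cos(a),np.sin(a)]); n=np.array([u[1],-u[0]])
dk=(p.max(2)<120); yx=np.argwhere(dk); Q=ray(K,T,yx[:,::-1],.044)*1000-c; k=(abs(Q@u)<60)&(abs(Q@n)<28); print(np.c_[Q[k]@u,Q[k]@n].round(1), yx[k])
im=np.zeros((600,800,3),np.uint8)
im[:300,:400]=cv2.resize(p[140:230,225:345,::-1],(400,300)); im[:300,400:]=cv2.resize(p[140:230,325:445,::-1],(400,300))
im[300:,:400]=cv2.resize(p[215:305,95:215,::-1],(400,300)); im[300:,400:]=cv2.resize(p[215:305,420:540,::-1],(400,300))
cv2.imwrite("pics/t2.png",im); cv2.imwrite("pics/s2.png",cv2.resize(q[180:320,120:540,::-1],(800,267)))
```

```text
t 33.6 pos [3.996e+02 1.000e-01 2.993e+02] jaw 0.104 down [-0.002  0.    -1.   ] F [-0.3  0.1 -0.6] w 51.2 q [-0.14 -0.25  1.7   0.    1.7  -0.25]
(459, -365.3) 44 along mid/ext -19.13967070951125 53.606908593593445 across 2.585685344588745 34.480123271598046
(653.6, -141.6) 73 along mid/ext 3.8740870693689704 50.377952586147856 across -8.282523713730553 8.110141325237745
(646.4, 143) 111 along mid/ext -2.101374298129702 74.20704116078178 across 5.074050686602556 14.978933685800627
[[ 27.5   0.4]
 [-27.4  -0.5]
 [-29.5   0.3]] [[256 138]
 [265 160]
 [265 161]]
```

View pics/t2.png

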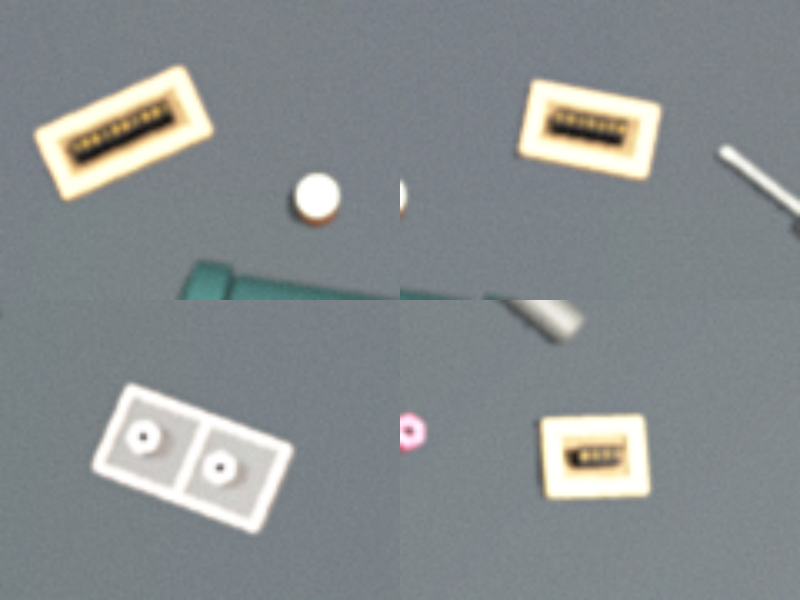

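View pics/s2.png

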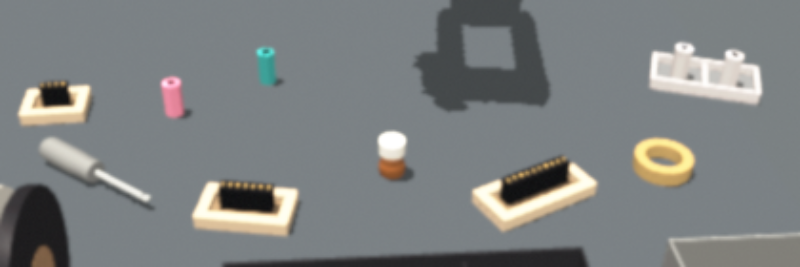

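Run:
```python
from h import *
p=np.load("pics/t2.npy"); g=p.astype(int); K,T=cam("top")
_,d=r.grab_frame("top")
for nm,c,a,L in (("short",(458.8,-365.5),-1.515,30),("med",(653.5,-141.8),1.382,52),("long",(646.3,142.8),-1.113,76)):
    lum=g.max(2); u=np.array([np.cos(a),np.sin(a)]); n=np.array([u[1],-u[0]])
    yx=np.argwhere(lum>0); Q=ray(K,T,yx[:,::-1],.0345)*1000-np.array(c); k=(abs(Q@u)<L/2+9)&(abs(Q@n)<16); yx=yx[k];Q=Q[k]
    px=g[yx[:,0],yx[:,1]]; gold=(px[:,0]-px[:,2]>35)&(px[:,0]<170)&(px[:,0]>90)
    G=Q[gold]; z=d[yx[:,0],yx[:,1]]; dk=px.max(1)<110
    C=np.stack([(yx[:,1]-K[0,2])/K[0,0]*z,-(yx[:,0]-K[1,2])/K[1,1]*z,-z],-1)@T[:3,:3].T+T[:3,3]
    top=C[:,2]>.028; W=C[top,:2]*1000-np.array(c)
    print(nm,"gold",gold.sum(),"along",(G@u).mean().round(1),"across",(G@n).mean().round(1),"| depth top n",top.sum(),"along",(W@u).mean().round(1),"across",(W@n).mean().round(1),"z",np.percentile(C[top,2],[10,50,90]).round(4))
c=np.array([444.8,389.3])
```

```text
short gold 35 along -5.4 across 0.5 | depth top n 87 along -3.8 across 0.7 z [0.0305 0.0351 0.0397]
med gold 100 along 4.2 across -2.9 | depth top n 139 along 2.9 across -1.5 z [0.0306 0.0349 0.0389]
long gold 156 along -3.3 across 2.7 | depth top n 212 along -1.6 across 3.2 z [0.0304 0.0342 0.0387]
```

Run:
```python
from h import *
st(); print(r.hand_in())
```

```text
t 33.75 pos [401.    0.7 299.7] jaw 0.107 down [-0.002  0.    -1.   ] F [ 1.   0.2 -0.7] w 51.1 q [-0.14 -0.25  1.69  0.    1.7  -0.25]
the job is handed in; nothing more can be done
None
```

I placed all five parts and handed the job in at 33.8 s of the 109 s allowed. The hand-in reports no verdict, so whether it passed rests on the checks below.

**Standoffs:** Both silver standoffs stand upright in the tray, one per compartment. The final top view puts them about 27.5 and 28.5 mm either side of the tray's centre (29.5 mm is ideal) and within 1 mm across. I left the pink and turquoise look-alikes alone.

**Strips:** The short, medium and long strips stand upright in their own pockets, and the wrist pictures show each one inside its pocket. The depth image puts their tops at about 34 to 35 mm, against 34 mm expected if flat on the floor.

**Disagreements:** The final top view puts the strips about 2–5 mm off centre along and up to 3 mm across, more than the wrist view suggested. The worst is the short strip, at 4–5 mm along. All are inside the 12 mm limit, and those readings are coarse at about 2 mm per pixel. My first check of the strips, using a dark mask, was spoiled by shadows and the strips' side faces, so I replaced it with pin-colour and depth measurements.

**Forces:** The largest wrist force I read between moves was about 6 N. The arm is parked clear of everything.

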